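# Torch on the charging stand, contact arm held at its stop

## Task

Hang the grey torch on the charging stand's hook by the window in its handle and let go of it. Then swing the stand's sprung contact arm, by its red upright post, all the way forward to its stop and finish while still holding it there against the spring, so that the charge lamp can be read. The torch must stay hanging, and the other things on the shelf are to stay where they are.

Things in the scene. Friction and masses are not known exactly. Their poses are not given: they have to be found in the camera images.
- torch: Grey torch, 0.25 kg, standing on its lens; origin: centre of underside, z up. Head 60 mm wide, barrel 40 mm up to 94 mm; above it a flat handle plate 12 mm thick (x), 60 wide (y), up to 185 mm. Its window (98 to 142 mm up, 44 wide) is open along x; above that a solid grip, 142 to 185 mm. Either face may go on the hook first.
- torch_eye (a point): Middle of the upper edge of the torch handle's window, 142 mm above the torch's origin; this edge rests on the hook. Axes as the torch's.
- stand: Charging stand, fixed: white base 160 (its x) by 280 (its y) by 12 mm, origin at the centre of the underside, z up; its front, -x, looks roughly to the robot. On the +y half a dark steel hook, on the -y half a black pivot body (40 mm wide, 44 high) with the contact arm. A lamp block 29 mm high (35 with lamps) is at x -50, y 0 mm.
- hook_seat (a point): Seat for the torch's window edge, on top of the hook prong, at x -5, y 80, z 204 mm in the stand's frame (same axes). The prong, 8 mm thick, axis at z 200, runs level along the stand's x from an upright (14 mm thick, no higher) at x 45 to x -45, then turns up to a tip at x -64, z 218 mm. The torch goes on from the -x side with its plate across the prong; hung, it clears the base.
- pivot_axis (a point): On the contact arm's upright hinge axis, 100 mm above the shelf, at x 0, y -60 mm in the stand's frame. Axes as the stand's.
- post_top (a point): Centre of the top of the red upright post at the contact arm's end, 120 mm above the shelf, 70 mm from the hinge axis. The post is round, 12 mm thick, and stands free from 62 to 120 mm above the shelf (the flat aluminium arm below is 14 mm wide, its top at 58 mm). Moves with the arm. A fixed steel stop pin, 10 mm thick and 60 mm high, touches the arm's side 45 mm from the axis when it is at the stop.
- contact_arm (a joint): Contact arm angle, rad: 0 at rest (sprung back, pointing 1.05 rad clockwise, seen from above, of the stand's +x axis, i.e. to its rear right); grows as the arm swings clockwise seen from above, forward to the robot; 1.5 is the stop. Let go, it springs back to 0: about 1.4 N at the post at rest, 6.8 N at the stop.
- timer: White egg-shaped kitchen timer, 62 mm across, 75 mm high; origin at the centre of its underside. Not to be moved.
- coaster_rack: Dark wooden rack with three coloured round coasters upright in its slots, 100 by 110 mm, 104 mm high; origin at the centre of its underside. Not to be moved.
- dish: Blue ceramic trinket dish, 100 mm across, 28 mm high; origin at the centre of its underside. Not to be moved.
- shoehorn: Folded steel shoehorn lying flat, 150 by 32 by 10 mm; origin at the centre of its underside, x along it. Not to be moved.
- candle: Amber glass candle jar with a wooden cap, 68 mm across, 80 mm high; origin at the centre of its underside. Not to be moved.
Mind the look-alikes: they are no part of the job. Several things have the shape of the torch; the one meant has the colours described above.

How it is judged (in metres and radians):
On the way, in this order (a step that is already met when the one before it is completed fails the run):
1. the torch hangs on the hook by its handle window, let go and at rest (x of torch_eye in the frame of hook_seat between -0.045 and 0.045 m and y of torch_eye in the frame of hook_seat between -0.025 and 0.025 m and z of torch_eye in the frame of hook_seat between -0.01 and 0.012 m and contact force between torch and stand above 0.8 N and contact force between torch and the arm below 0.1 N and contact force between torch and the fingers below 0.1 N and linear speed of torch below 0.08 m/s), for 0.3 s.
2. the contact arm is held at its stop by the fingers (value of joint contact_arm above 1.42 rad and contact force between the fingers and contact_arm above 1 N), for 0.3 s.
At the end, for the whole second after the job is handed in: The torch's window edge lies on the hook prong (within 12 mm in height, 25 mm sideways, 45 mm along it of the seat point), torch untouched and slower than 0.08 m/s, while the fingers press the contact arm (over 1 N) and keep it within 0.08 rad of its stop; other things within 25 mm (all of step 1 and all of step 2); the arm keeps its last pose, push and grip.
It fails at once if another thing on the shelf has been moved by more than 25 mm (distance of any of timer, coaster_rack, dish, shoehorn, candle from where it was at the start of the episode above 0.025 m).
It also fails if it takes over 54 s, if anything falls off the work surface, if the arm or the gripper's body presses on something with over 40 N, if the wrist force passes 120 N, or if a joint passes its speed limit or range.

## Robot

A 6-joint arm with a two-finger parallel gripper is mounted at the origin on the work surface. World frame = base frame: x ahead of the robot, y to its left, z up, the work surface at z = 0. Lengths are in mm, angles in rad, forces in N, time in s.
With the tool pointing down it reaches from about 350 to 875 mm from the base axis. Payload 4.2 kg.
Tool frame: the origin (TCP) lies at the very end of the fingers, on their centre line; the grasp point (between the pads) lies arm.grip_depth behind it (arm.grip_depth is the distance from the TCP to the grasp point, in mm); x points along the fingers, y is the direction in which the jaws open and shut, and the axes are right-handed (so a half turn about x gives the same grasp; the last joint's range is limited). The gripper opens to 85 mm and grips with 20 to 120 N. Pads are 22 mm wide; open, the fingers measure 114 mm over their backs; the gripper's body (76 mm by 85 mm) begins 54 mm behind the grasp point. The pads swing forward as they close: fully open they stand 13 mm farther back than shut.
Start: joints at [1.496, 0.385, 0.008, 0, -1.194, -0.259], TCP at [204.74, 590.492, 231.312] pointing down, gripper open.
Joint ranges: [-3.14, 3.14], [-1.21, 2.06], [-1.07, 1.41], [-3.16, 2.05], [-2.99, -0.16], [-3.1, 3.1]. Speed limits (rad/s): [2.79, 2.79, 3.14, 3.14, 3.14, 3.14].

## Interface

Orientations are given as a unit quaternion [x, y, z, w].
In Python, from bench import arm, get_image, models gives the robot as it stands.
- The arm moves only by the tool arm_command, never from a script. Its argument "rows" is a list of rows, each an object of numbers: "dx", "dy", "dz": the shift along the tool's x, y, z in m; "wx", "wy", "wz": the turn, a rotation vector about the tool's x, y, z in degrees; "gripper": the closure, from -1 (fully open) to 1 (shut). A call has exactly 8 rows; each row is the pose to reach, as a shift and turn from the pose measured when the call began, along the tool's axes at that moment; what a row does not reach only later rows make up. A row lasts 1/10 s, in which the tool goes at most 50 mm and 8.59 degrees, less where a joint would pass 70% of its speed; a pose out of reach is approached as far as the arm can. A call with a gripper value outside its range is refused whole. The fingers move at their own pace and stop on an object; the grip force is fixed at half the most. Time passes only in rows, so rows that repeat a pose let the fingers close, or fill a call up. It gives the time, the measured TCP pose, the force and the opening at its end, in the units of the state.
- arm.read_state(): the state, without advancing time (a new reading comes with each control period).
- get_image(name): name is "scene" or "top"; returns a dict with "img" (480x640x3 uint8, red, green, blue), "K" (3x3 intrinsics, pixels), "k1" (the pictures are not rectified: a ray, as slopes to the right and down, at radius r is drawn at 1 + k1 r^2 times it, then the intrinsics apply), "rvec" (rotation vector, rad) and "tvec" (3), from world to camera coordinates, as OpenCV has them. Camera axes: x right, y down, z forward; pixel columns grow to the right and rows downward; lengths in mm; the calibration is good to about 2 mm. A picture is of the moment at which its call begins. There is no depth.
- arm.job_done(): hands the job in, once; it reports no verdict.
Trained networks look in the newest picture that a camera, given by its name, has taken for a name from the list of things; names that differ only in an ending like _2 or _b are one class to them, and where a whole thing is asked for, a point or a joint stands for the part that bears it (a point fixed in the world has none). Each returns a list of dicts, best first, with "conf" (0 to 1); they miss things now and then, are a little off and sometimes report something else, mostly with a low value. They report only what shows in the picture. A call takes as long as a camera call. They do not tell look-alikes from the thing itself.
- models.cut_out(camera, query): "mask" (480x640 bool, what is visible of it) and "extent" ([left, top, right, bottom] in pixels, round what is visible of it).
The state is a dict: "clock": time; "joints": joint angles; "joint_vel": joint speeds; "joint_efforts": joint torques, N m; "position": TCP position; "ee_rot": TCP orientation; "contact_force": force on the tool from outside, world axes, zero at the start; "wrist_torque": the same for the moment, N m; "gripper_width": finger opening in mm.
Only numpy, scipy, OpenCV 4.12 (cv2) and the standard library are available. Lean on these libraries where they do the work, as an engineer would, in place of code of your own. Each camera call takes 0.05 s, during which the arm holds its last target.

## Working session

There is one attempt and no reset: what is moved stays moved. The work goes in short steps, Python scripts to look and compute and a tool call to move; the robot and the scene stay as the last step left them, time stands still between calls to the robot, and variables do not carry over. Pictures are saved under pics/ and viewed, and the job is handed in when it is done.

Besides the shell and the picture viewer there is one more tool, called after "Call:" by a JSON object that holds its "api" and its "payload". arm_command: Moves the arm, as the interface text tells. Its arguments: {"type":"object","properties":{"rows":{"type":"array"}},"required":["rows"]}

```bash
mkdir -p pics; ls; python3 - <<'E'
from bench import arm,get_image,models
import cv2,numpy as np
s=arm.read_state();print(s)
print(arm.grip_depth)
for n in("scene","top"):
    d=get_image(n);cv2.imwrite(f"pics/{n}0.png",d["img"][:,:,::-1])
    print(n,d["K"],d["k1"],d["rvec"],d["tvec"])
    for q in("torch","stand","contact_arm","post_top","timer","coaster_rack","dish","shoehorn","candle"):
        print(q,[(round(m["conf"],2),m["extent"]) for m in models.cut_out(n,q)])
E
```

```text
pics
{'clock': 0.0, 'joints': array([ 1.49557828e+00,  3.85564511e-01,  6.62307128e-03, -4.86058008e-04,
       -1.19398559e+00, -2.58560819e-01]), 'joint_vel': array([-0.00044928, -0.00242785, -0.00126363,  0.00028455,  0.00237379,
        0.00016577]), 'joint_efforts': array([ 9.68204768e-04, -3.92288840e+01,  1.88397628e+01,  4.18595999e+00,
       -4.70694155e-03,  5.11492971e-06]), 'position': array([204.5774441 , 589.95669751, 230.21761562]), 'ee_rot': array([-0.69718138,  0.11828884,  0.69736156,  0.11675929]), 'contact_force': array([ 0.0310007 , -0.43654696, -0.43926423]), 'wrist_torque': array([-0.07456996,  0.00846503,  0.00863597]), 'gripper_width': 85.58570503780629}
18.700000000000003
scene [[589.89845935   0.         334.4225521 ]
 [  0.         589.89845935 251.51851494]
 [  0.           0.           1.        ]] 0.01890892912759545 [ 2.19490207  1.31518408 -0.41032945] [-259.3010676  -290.57653989 1859.82339649]
torch [(0.77, [367.3, 161.6, 389.1, 220.6]), (0.73, [394.6, 156.8, 420.0, 214.8]), (0.71, [419.5, 184.9, 447.7, 248.0]), (0.7, [491.8, 191.8, 521.8, 249.2])]
[... 717 characters left out ...]
.24549246]
torch [(0.87, [190.9, 271.4, 225.9, 290.9]), (0.81, [185.7, 227.4, 226.2, 248.0]), (0.72, [127.3, 177.9, 170.4, 207.3]), (0.67, [225.4, 279.8, 254.6, 304.2])]
stand [(0.69, [255.3, 184.0, 369.8, 265.1])]
contact_arm [(0.72, [328.2, 190.9, 356.1, 218.0])]
post_top [(0.72, [325.2, 193.1, 354.0, 220.4])]
timer [(0.96, [422.5, 235.2, 443.6, 254.1])]
coaster_rack [(0.82, [181.5, 151.8, 229.1, 201.0])]
dish [(0.69, [433.6, 170.2, 468.4, 202.8]), (0.42, [421.4, 235.9, 441.7, 251.2])]
shoehorn [(0.86, [156.6, 222.7, 172.7, 275.5]), (0.51, [182.4, 153.2, 230.1, 202.5]), (0.48, [327.7, 193.0, 354.1, 221.3])]
candle [(0.63, [482.9, 200.3, 513.7, 228.3]), (0.16, [427.5, 166.1, 470.1, 202.6])]
```

```bash
python3 - <<'E'
import cv2
a=cv2.imread("pics/scene0.png");b=cv2.imread("pics/top0.png")
cv2.imwrite("pics/sc.png",cv2.resize(a[130:330,280:540],None,fx=3,fy=3,interpolation=cv2.INTER_CUBIC))
cv2.imwrite("pics/tc.png",cv2.resize(b[140:320,110:380],None,fx=2.9,fy=2.9,interpolation=cv2.INTER_CUBIC))
E
```

```text
(no output)
```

View pics/scene0.png

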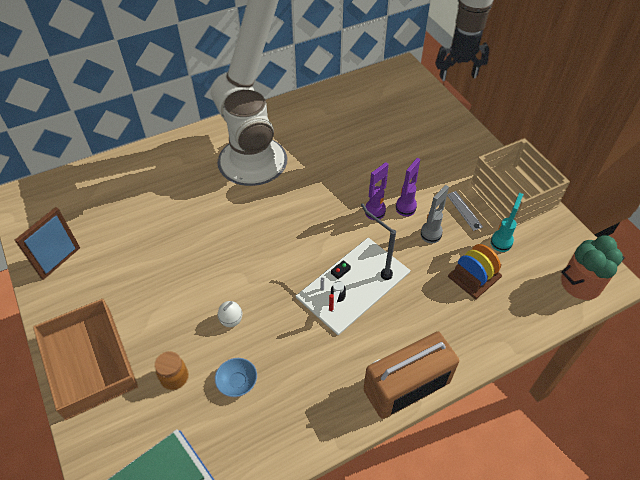

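View pics/sc.png

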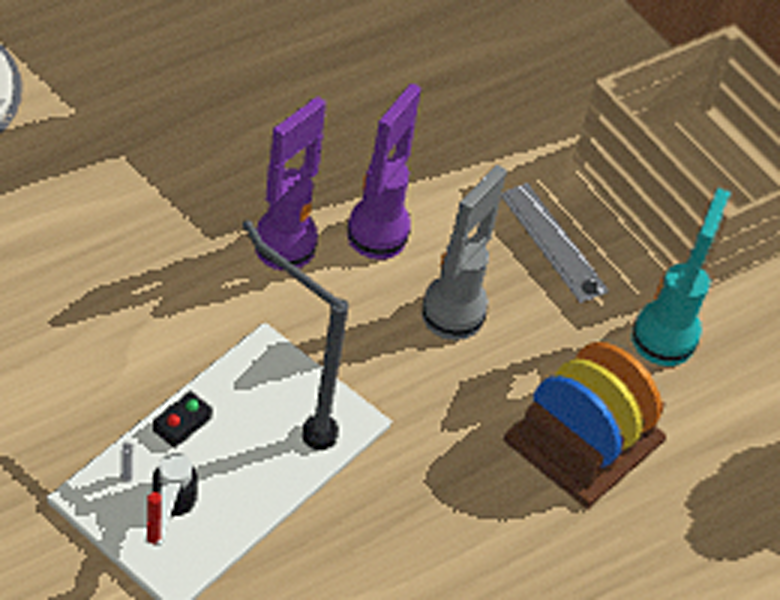

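View pics/tc.png

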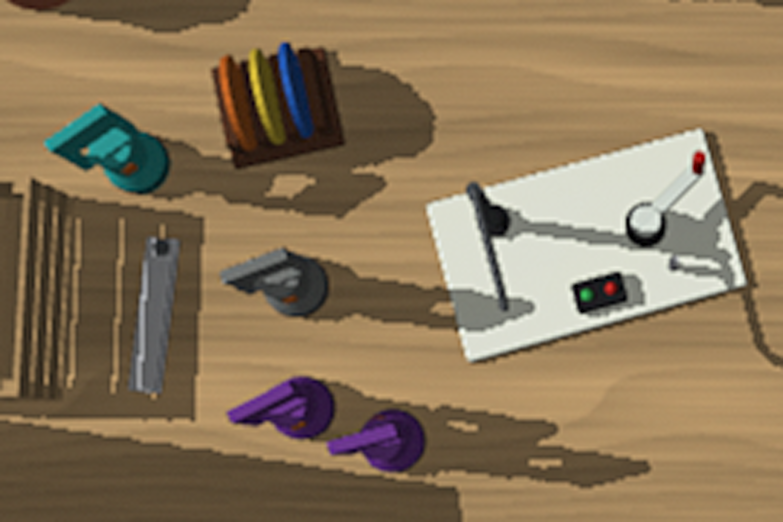

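View pics/top0.png

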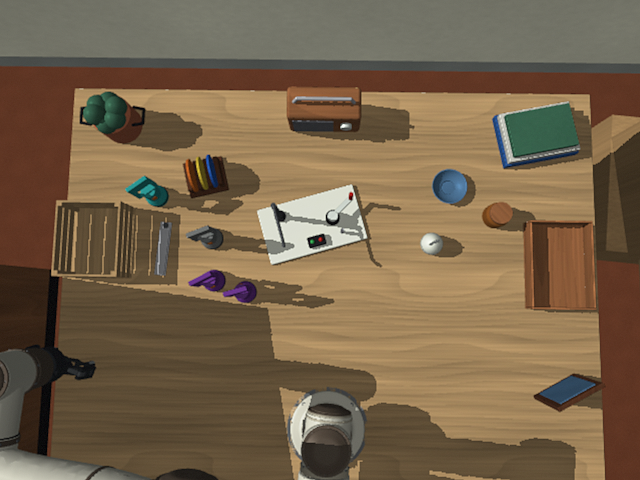

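The torch-shaped things, by pixel in the scene and top views:

| Thing | Scene view | Top view |
|---|---|---|
| Grey | (433,215) | (205,238) |
| Purple | (378,190) | (240,292) |
| Purple | (408,187) | (207,281) |
| Teal | (506,222) | (148,191) |

I choose the grey one, and the crop confirms it has a handle with a window. Next I fit the poses of the torch and the stand.

```bash
cat > h.py <<'E'
import cv2,numpy as np
from scipy.optimize import minimize
from scipy.spatial.transform import Rotation as R
def proj(P,d):
    P=np.asarray(P,float).reshape(-1,3)
    return cv2.projectPoints(P,np.asarray(d["rvec"],float),np.asarray(d["tvec"],float),d["K"],np.array([d["k1"],0,0,0,0.]))[0].reshape(-1,2)
def unproj(uv,d,z):
    u=cv2.undistortPoints(np.array(uv,float).reshape(-1,1,2),d["K"],np.array([d["k1"],0,0,0,0.])).reshape(-1,2)
    Rm=cv2.Rodrigues(np.asarray(d["rvec"],float))[0];t=np.asarray(d["tvec"],float).ravel()
    c=-Rm.T@t;r=np.c_[u,np.ones(len(u))]@Rm
    return c+r*((z-c[2])/r[:,2])[:,None]
def box(x0,x1,y0,y1,z0,z1):
    return np.array([[x,y,z] for x in(x0,x1) for y in(y0,y1) for z in(z0,z1)],float)
def cyl(r,z0,z1,r1=None):
    a=np.linspace(0,2*np.pi,24,endpoint=False);r1=r if r1 is None else r1
    return np.array([[q*np.cos(t),q*np.sin(t),z] for q,z in((r,z0),(r1,z1)) for t in a])
S=4
def render(parts,T,d,roi):
    x0,y0,x1,y1=roi;im=np.zeros(((y1-y0)*S,(x1-x0)*S),np.uint8)
    for p in parts:
        q=proj(p@T[:3,:3].T+T[:3,3],d)
        q=((q-[x0,y0]+.5)*S-.5)
        cv2.fillConvexPoly(im,cv2.convexHull((q*16).round().astype(np.int32)),255,shift=4)
    return cv2.resize(im,(x1-x0,y1-y0),interpolation=cv2.INTER_AREA)/255.
def Tz(x,y,yaw,z=0):
    T=np.eye(4);T[:3,:3]=R.from_euler("z",yaw).as_matrix();T[:3,3]=x,y,z;return T
torch=[cyl(30,0,25),cyl(20,25,94),cyl(29,25,45,20),box(-6,6,-30,30,90,98),box(-6,6,-30,-22,98,142),box(-6,6,22,30,98,142),box(-6,6,-30,30,142,185)]
def fit(parts,ms,x0,T=Tz,steps=(15,15,.3)):
    # ms: list of (d,mask float, roi)
    def f(p):
        return sum(np.abs(render(parts,T(*p),d,roi)-m[roi[1]:roi[3],roi[0]:roi[2]]).sum() for d,m,roi in ms)
    x0=np.array(x0,float)
    for k in range(3):
        sim=np.vstack([x0]+[x0+np.eye(len(x0))[i]*steps[i]*(.5**k)*(-1)**k for i in range(len(x0))])
        r=minimize(f,x0,method="Nelder-Mead",options=dict(initial_simplex=sim,xatol=1e-3,fatol=1e-2));x0=r.x
    return r.x,r.fun
E
cat > m1.py <<'E'
from h import *
from bench import arm,get_image,models
D={}
for n in("scene","top"):
    d=get_image(n);D[n]=d
    d["t"]=[m for m in models.cut_out(n,"torch")]
    d["s"]=models.cut_out(n,"stand")[0]
seed={"scene":(433,225),"top":(205,238)}
tm=[]
for n,d in D.items():
    hsv=cv2.cvtColor(d["img"],cv2.COLOR_RGB2HSV)
    for m in d["t"]:
        e=m["extent"]
        if abs((e[0]+e[2])/2-seed[n][0])<12 and abs((e[1]+e[3])/2-seed[n][1])<25:
            roi=[int(e[0])-12,int(e[1])-12,int(e[2])+12,int(e[3])+12]
            tm.append((d,m["mask"].astype(float),roi));print(n,m["conf"],e,m["mask"].sum())
            o=d["img"].copy();o[m["mask"]]=o[m["mask"]]//2+np.array([127,0,0],np.uint8)
            cv2.imwrite(f"pics/tm_{n}.png",cv2.resize(o[roi[1]:roi[3],roi[0]:roi[2]][:,:,::-1],None,fx=6,fy=6,interpolation=0))
p0=unproj([seed["top"]],D["top"],60)[0];print(p0)
best=None
for yaw in np.arange(0,np.pi,.4):
    r=fit(torch,tm,[p0[0],p0[1],yaw])
    if best is None or r[1]<best[1]:best=r
    print(yaw,r)
for i in range(len(tm)): print("single",fit(torch,tm[i:i+1],best[0]))
# stand
sm=[]
for n,d in D.items():
    hsv=cv2.cvtColor(d["img"],cv2.COLOR_RGB2HSV)
    e=d["s"]["extent"];roi=[int(e[0])-15,int(e[1])-15,int(e[2])+15,int(e[3])+15]
    w=((hsv[:,:,1]<40)&(hsv[:,:,2]>110)).astype(np.uint8)
    z=np.zeros_like(w);z[roi[1]:roi[3],roi[0]:roi[2]]=w[roi[1]:roi[3],roi[0]:roi[2]]
    nn,lab,st,_=cv2.connectedComponentsWithStats(z);k=1+np.argmax(st[1:,4])
    h=cv2.convexHull(np.argwhere(lab==k)[:,::-1].astype(np.int32))
    mm=np.zeros(w.shape,np.uint8);cv2.fillConvexPoly(mm,h,1)
    sm.append((d,mm.astype(float),roi))
    o=d["img"].copy();o[mm>0]=o[mm>0]//2+np.array([127,0,0],np.uint8)
    cv2.imwrite(f"pics/sm_{n}.png",cv2.resize(o[roi[1]:roi[3],roi[0]:roi[2]][:,:,::-1],None,fx=4,fy=4,interpolation=0))
base=[box(-80,80,-140,140,0,12)]
p0=unproj([(312,226)],D["top"],12)[0]
rs=fit(base,sm,[p0[0],p0[1],.3]);print("stand",rs)
for i in range(2): print("single",fit(base,sm[i:i+1],rs[0]))
import pickle;pickle.dump((best[0],rs[0]),open("fit.pkl","wb"))
# overlay
Ts=Tz(*rs[0]);Tt=Tz(*best[0])
pts=np.array([[-5,80,204],[45,80,200],[-45,80,200],[-64,80,218],[0,-60,100]]);
a=-1.05;pts=np.vstack([pts,[70*np.cos(a),-60+70*np.sin(a),120]])
for n,d in D.items():
    o=cv2.resize(d["img"][:,:,::-1],None,fx=4,fy=4,interpolation=cv2.INTER_CUBIC)
    for P in proj(pts@Ts[:3,:3].T+Ts[:3,3],d): cv2.circle(o,tuple(int(v) for v in (P+.5)*4),3,(255,0,255),-1)
    for p in torch: cv2.polylines(o,[cv2.convexHull(((proj(p@Tt[:3,:3].T+Tt[:3,3],d)+.5)*4).astype(np.int32))],1,(0,255,255),1)
    cv2.polylines(o,[cv2.convexHull(((proj(base[0]@Ts[:3,:3].T+Ts[:3,3],d)+.5)*4).astype(np.int32))],1,(0,255,255),1)
    c={"scene":(290,170,470,320),"top":(170,165,370,305)}[n]
    cv2.imwrite(f"pics/ov_{n}.png",o[c[1]*4:c[3]*4,c[0]*4:c[2]*4])
E
python3 m1.py
```

```text
scene 0.83 [420.9, 182.1, 450.7, 246.5] 870
top 0.57 [187.8, 226.1, 222.6, 249.7] 551
[507.06587465 337.08212342  60.        ]
0.0 (array([5.11651379e+02, 3.31116491e+02, 4.06337171e-01]), np.float64(130.24313725490197))
0.4 (array([5.11761789e+02, 3.30945216e+02, 3.98461702e-01]), np.float64(131.50980392156862))
0.8 (array([511.98018448, 331.49450351,   1.10009232]), np.float64(329.9568627450981))
1.2000000000000002 (array([512.04288286, 331.14703702,   1.1178689 ]), np.float64(330.7725490196078))
1.6 (array([5.11710165e+02, 3.31130912e+02, 4.04351157e-01]), np.float64(130.50588235294117))
2.0 (array([511.7216947 , 331.11489516,   3.54628824]), np.float64(130.63529411764705))
2.4000000000000004 (array([511.77517319, 331.11673535,   3.54545386]), np.float64(130.75686274509803))
2.8000000000000003 (array([511.85788085, 330.98027018,   3.54215502]), np.float64(131.63529411764705))
single (array([5.12686072e+02, 3.30908437e+02, 3.95376726e-01]), np.float64(49.01176470588236))
single (array([5.10320956e+02, 3.28630692e+02, 3.50840957e-01]), np.float64(41.46666666666667))
stand (array([5.56659428e+02, 5.06869372e+01, 2.84631751e-01]), np.float64(213.94117647058823))
single (array([5.57748197e+02, 5.09598626e+01, 2.85287244e-01]), np.float64(86.58039215686274))
single (array([5.56308783e+02, 5.01992596e+01, 2.85352646e-01]), np.float64(90.15294117647059))
```

View pics/ov_scene.png

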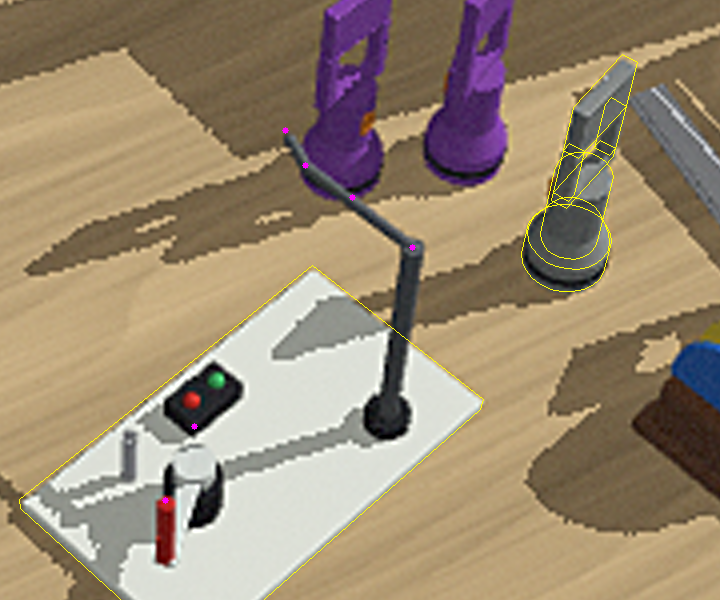

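View pics/ov_top.png

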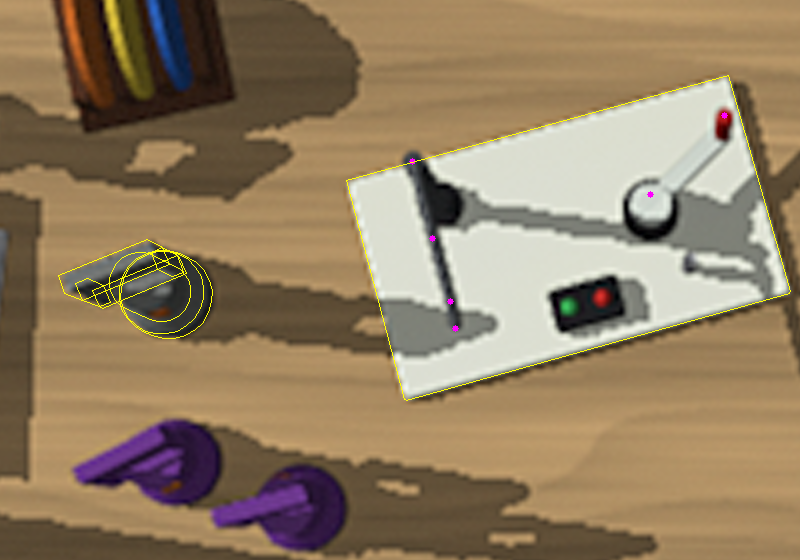

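```bash
cat >> h.py <<'E'
def down(yaw):
    # tool x down, tool y along world yaw
    y=np.array([np.cos(yaw),np.sin(yaw),0]);x=np.array([0,0,-1.]);return R.from_matrix(np.c_[x,y,np.cross(x,y)])
def delta(s,pos,rot):
    R0=R.from_quat(s["ee_rot"]);d=R0.inv().apply(np.array(pos)-s["position"])/1000
    w=np.degrees((R0.inv()*rot).as_rotvec());return d.round(4),w.round(2)
def curyaw(s):
    y=R.from_quat(s["ee_rot"]).as_matrix()[:,1];return np.arctan2(y[1],y[0])
E
cat > m2.py <<'E'
from h import *
from bench import arm,get_image
import pickle
t,st=pickle.load(open("fit.pkl","rb"))
ms=[]
for n,roi in(("scene",(415,178,456,252)),("top",(182,222,228,254))):
    d=get_image(n);hsv=cv2.cvtColor(d["img"],cv2.COLOR_RGB2HSV)
    m=(hsv[:,:,1]<60).astype(np.uint8)
    if n=="scene": m[:,452:]=0;m[:215,448:]=0
    ms.append((d,m.astype(float),roi))
    a=d["img"][roi[1]:roi[3],roi[0]:roi[2],::-1];b=np.repeat(m[roi[1]:roi[3],roi[0]:roi[2],None]*255,3,2)
    cv2.imwrite(f"pics/cm_{n}.png",cv2.resize(np.hstack([a,b]),None,fx=7,fy=7,interpolation=0))
r=fit(torch,ms,t);print(r)
for i in(0,1): print(fit(torch,ms[i:i+1],r[0]))
T=Tz(*st)
for nm,p in dict(seat=(-5,80,204),tip=(-64,80,218),entry=(-115,80,204),rest=(35,-121,120),stop=(70*np.cos(-2.55),-60+70*np.sin(-2.55),120)).items(): print(nm,(T[:3,:3]@p+T[:3,3]).round(1))
d=ms[1][0]
for nm,uv,z in(("pA",(215,283),0),("pB",(246,292),0),("teal",(157,193),20),("rack",(206,176),50),("timer",(432,243),50),("shoe",(164,249),5)): print(nm,unproj([uv],d,z)[0].round())
s=arm.read_state();print(s["clock"],s["position"],curyaw(s))
E
python3 m2.py
```

```text
(array([5.12972184e+02, 3.30442153e+02, 3.87844050e-01]), np.float64(171.3921568627451))
(array([5.13224617e+02, 3.30445079e+02, 4.03520242e-01]), np.float64(87.93725490196078))
(array([5.11956956e+02, 3.30052933e+02, 3.25094337e-01]), np.float64(70.97254901960785))
seat [529.4 126.1 204. ]
tip [472.8 109.5 218. ]
entry [423.8  95.2 204. ]
rest [624.2 -55.6 120. ]
stop [528.7 -60.7 120. ]
pA [387. 318.   0.]
pB [363. 231.   0.]
teal [637. 486.  20.]
rack [680. 343.  50.]
timer [ 502. -280.   50.]
shoe [480. 464.   5.]
1.4 [204.73203388 590.49394819 231.29624238] -1.9046059764968826
```

```bash
python3 - <<'E'
from h import *
from bench import arm
s=arm.read_state()
print(delta(s,(512.3,330.5,255),down(.38-np.pi)))
E
```

```text
(array([-0.0237,  0.1449, -0.3758]), array([49.1, -0. , -0. ]))
```

Call:
{"api": "arm_command", "payload": {"rows": [{"dx": -0.01, "dy": 0.018, "dz": -0.045, "wx": 6, "wy": 0, "wz": 0, "gripper": -1}, {"dx": -0.02, "dy": 0.036, "dz": -0.09, "wx": 12, "wy": 0, "wz": 0, "gripper": -1}, {"dx": -0.024, "dy": 0.054, "dz": -0.14, "wx": 18, "wy": 0, "wz": 0, "gripper": -1}, {"dx": -0.024, "dy": 0.072, "dz": -0.188, "wx": 24, "wy": 0, "wz": 0, "gripper": -1}, {"dx": -0.024, "dy": 0.09, "dz": -0.235, "wx": 31, "wy": 0, "wz": 0, "gripper": -1}, {"dx": -0.024, "dy": 0.11, "dz": -0.282, "wx": 37, "wy": 0, "wz": 0, "gripper": -1}, {"dx": -0.024, "dy": 0.127, "dz": -0.329, "wx": 43, "wy": 0, "wz": 0, "gripper": -1}, {"dx": -0.0237, "dy": 0.1449, "dz": -0.3758, "wx": 49.1, "wy": 0, "wz": 0, "gripper": -1}]}}

```text
clock: 2.2
position: [509.1, 332.9, 255.4]
ee_rot: [0.585, -0.397, -0.585, -0.398]
contact_force: [0.9, 1.9, -0.1]
gripper_width: 85.3
```

```bash
python3 - <<'E'
from h import *
from bench import arm,get_image
for n,c in(("scene",(370,90,530,260)),("top",(150,180,310,310))):
    d=get_image(n);cv2.imwrite(f"pics/a_{n}.png",cv2.resize(d["img"][c[1]:c[3],c[0]:c[2],::-1],None,fx=3.5,fy=3.5,interpolation=cv2.INTER_CUBIC))
s=arm.read_state();print(s["clock"],s["position"],curyaw(s),s["joints"])
print(delta(s,(512.3,330.5,153),down(.38-np.pi)))
E
```

```text
2.3 [511.29225167 330.35021653 254.68696047] -2.770187259347728 [ 8.39730155e-01  3.42464926e-01  2.98724405e-03  9.80775646e-04
 -1.23190238e+00 -4.68651028e-01]
(array([ 1.017e-01, -1.000e-03, -1.000e-04]), array([-0.49, -0.06, -0.01]))
```

View pics/a_scene.png

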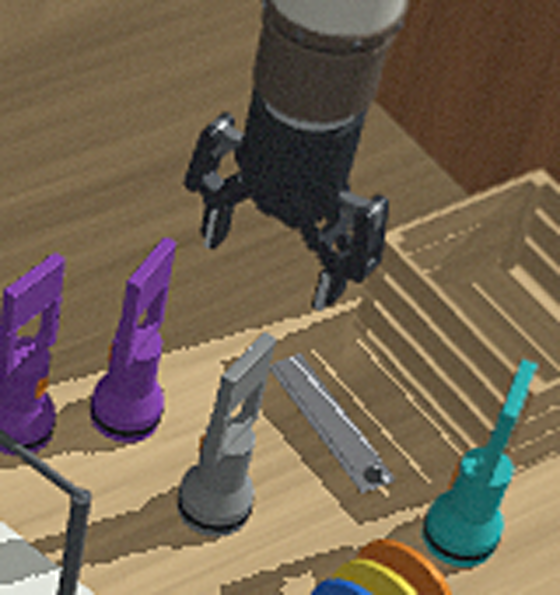

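View pics/a_top.png

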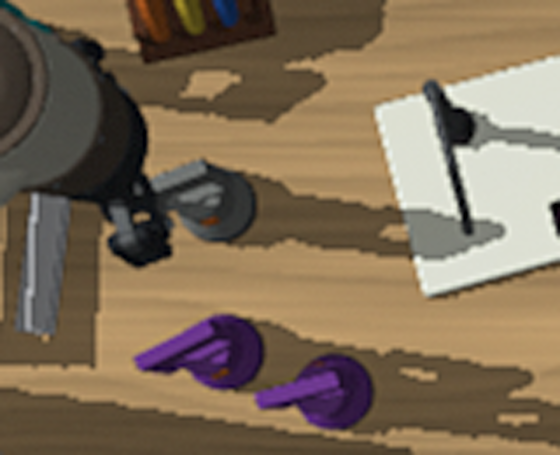

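Both views show the open gripper above the grey torch, with its plate between the jaws. I descend.

Call:
{"api": "arm_command", "payload": {"rows": [{"dx": 0.015, "dy": 0, "dz": 0, "wx": 0, "wy": 0, "wz": 0, "gripper": -1}, {"dx": 0.035, "dy": -0.001, "dz": 0, "wx": 0, "wy": 0, "wz": 0, "gripper": -1}, {"dx": 0.055, "dy": -0.001, "dz": 0, "wx": 0, "wy": 0, "wz": 0, "gripper": -1}, {"dx": 0.075, "dy": -0.001, "dz": 0, "wx": 0, "wy": 0, "wz": 0, "gripper": -1}, {"dx": 0.09, "dy": -0.001, "dz": 0, "wx": 0, "wy": 0, "wz": 0, "gripper": -1}, {"dx": 0.1, "dy": -0.001, "dz": 0, "wx": 0, "wy": 0, "wz": 0, "gripper": -1}, {"dx": 0.1017, "dy": -0.001, "dz": 0, "wx": 0, "wy": 0, "wz": 0, "gripper": -1}, {"dx": 0.1017, "dy": -0.001, "dz": 0, "wx": 0, "wy": 0, "wz": 0, "gripper": -1}]}}

```text
clock: 3.1
position: [512.3, 330.9, 153.2]
ee_rot: [0.584, -0.399, -0.583, -0.399]
contact_force: [-0.0, 0.4, 0.5]
gripper_width: 85.4
```

```bash
python3 - <<'E'
from h import *
from bench import arm,get_image
for n,c in(("scene",(370,90,530,260)),("top",(150,180,310,310))):
    d=get_image(n);cv2.imwrite(f"pics/b_{n}.png",cv2.resize(d["img"][c[1]:c[3],c[0]:c[2],::-1],None,fx=3.5,fy=3.5,interpolation=cv2.INTER_CUBIC))
s=arm.read_state();print(s["clock"],s["position"],curyaw(s),s["contact_force"])
E
```

```text
3.2 [512.68894767 331.10391494 154.01572548] -2.769802208821401 [0.43288177 0.24200637 0.78294475]
```

View pics/b_scene.png

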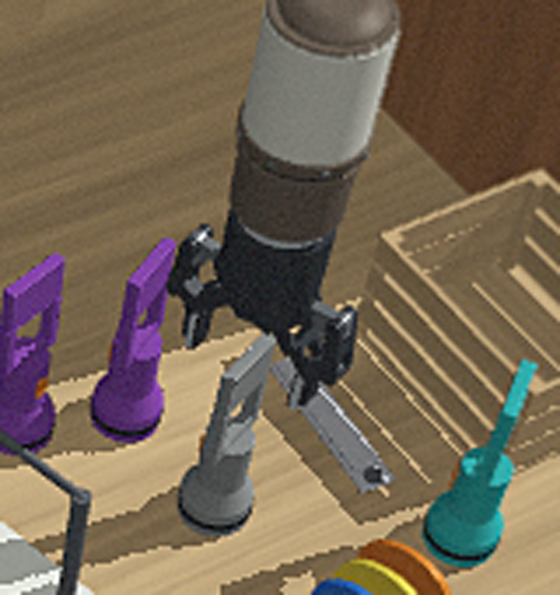

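Call:
{"api": "arm_command", "payload": {"rows": [{"dx": 0, "dy": 0, "dz": 0, "wx": 0, "wy": 0, "wz": 0, "gripper": 0.3}, {"dx": 0, "dy": 0, "dz": 0, "wx": 0, "wy": 0, "wz": 0, "gripper": 0.6}, {"dx": 0, "dy": 0, "dz": 0, "wx": 0, "wy": 0, "wz": 0, "gripper": 1}, {"dx": 0, "dy": 0, "dz": 0, "wx": 0, "wy": 0, "wz": 0, "gripper": 1}, {"dx": 0, "dy": 0, "dz": 0, "wx": 0, "wy": 0, "wz": 0, "gripper": 1}, {"dx": 0, "dy": 0, "dz": 0, "wx": 0, "wy": 0, "wz": 0, "gripper": 1}, {"dx": 0, "dy": 0, "dz": 0, "wx": 0, "wy": 0, "wz": 0, "gripper": 1}, {"dx": 0, "dy": 0, "dz": 0, "wx": 0, "wy": 0, "wz": 0, "gripper": 1}]}}

```text
clock: 4.0
position: [512.8, 331.3, 154.2]
ee_rot: [0.584, -0.398, -0.583, -0.4]
contact_force: [0.4, -0.4, 1.6]
gripper_width: 11.3
```

```bash
python3 - <<'E'
from h import *
from bench import arm,get_image
for n,c in(("scene",(370,90,530,260)),("top",(150,180,310,310))):
    d=get_image(n);cv2.imwrite(f"pics/c_{n}.png",cv2.resize(d["img"][c[1]:c[3],c[0]:c[2],::-1],None,fx=3.5,fy=3.5,interpolation=cv2.INTER_CUBIC))
s=arm.read_state();print(s["clock"],s["position"],curyaw(s),s["contact_force"],s["gripper_width"])
E
```

```text
4.1 [512.83216442 331.27588663 154.20448683] -2.7696924743320417 [-0.22551971 -0.01118397  2.16136694] 11.009984131143623
```

View pics/c_scene.png

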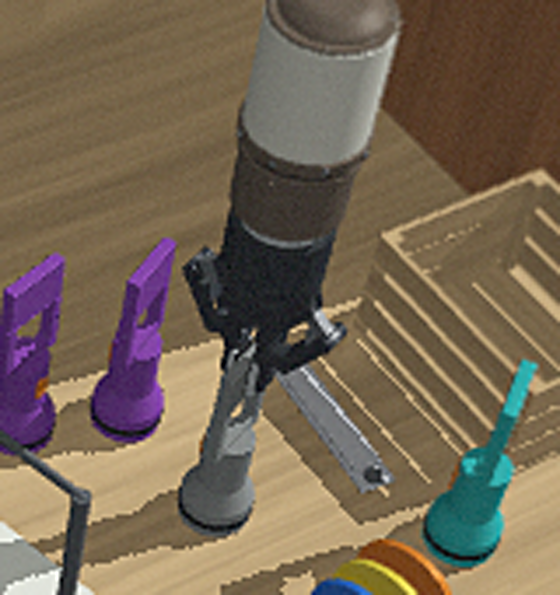

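Call:
{"api": "arm_command", "payload": {"rows": [{"dx": -0.02, "dy": 0, "dz": 0, "wx": 0, "wy": 0, "wz": 0, "gripper": 1}, {"dx": -0.05, "dy": 0, "dz": 0, "wx": 0, "wy": 0, "wz": 0, "gripper": 1}, {"dx": -0.085, "dy": 0, "dz": 0, "wx": 0, "wy": 0, "wz": 0, "gripper": 1}, {"dx": -0.12, "dy": 0, "dz": 0, "wx": 0, "wy": 0, "wz": 0, "gripper": 1}, {"dx": -0.155, "dy": 0, "dz": 0, "wx": 0, "wy": 0, "wz": 0, "gripper": 1}, {"dx": -0.19, "dy": 0, "dz": 0, "wx": 0, "wy": 0, "wz": 0, "gripper": 1}, {"dx": -0.215, "dy": 0, "dz": 0, "wx": 0, "wy": 0, "wz": 0, "gripper": 1}, {"dx": -0.23, "dy": 0, "dz": 0, "wx": 0, "wy": 0, "wz": 0, "gripper": 1}]}}

```text
clock: 4.9
position: [512.3, 331.2, 386.1]
ee_rot: [0.584, -0.398, -0.583, -0.4]
contact_force: [0.2, -0.8, -1.9]
gripper_width: 11.0
```

```bash
python3 - <<'E'
from h import *
from bench import arm,get_image
s=arm.read_state();print(s["clock"],s["position"],curyaw(s),s["contact_force"],s["gripper_width"],s["joints"])
print(delta(s,(419,94,384),down(.285-np.pi)))
E
```

```text
4.9 [512.32785778 331.23773262 386.0636787 ] -2.7697455784954004 [ 0.22379883 -0.76439186 -1.86557374] 10.98425908690798 [ 8.39533734e-01  2.98378860e-01  2.58159797e-01  1.13707074e-03
 -1.52668760e+00 -4.67733115e-01]
(array([ 0.0012,  0.1732, -0.1871]), array([4.98, 0.05, 0.23]))
```

Call:
{"api": "arm_command", "payload": {"rows": [{"dx": 0, "dy": 0.012, "dz": -0.013, "wx": 0.5, "wy": 0, "wz": 0, "gripper": 1}, {"dx": 0, "dy": 0.035, "dz": -0.038, "wx": 1, "wy": 0, "wz": 0, "gripper": 1}, {"dx": 0, "dy": 0.06, "dz": -0.065, "wx": 2, "wy": 0, "wz": 0, "gripper": 1}, {"dx": 0, "dy": 0.09, "dz": -0.097, "wx": 3, "wy": 0, "wz": 0, "gripper": 1}, {"dx": 0, "dy": 0.12, "dz": -0.13, "wx": 4, "wy": 0, "wz": 0, "gripper": 1}, {"dx": 0, "dy": 0.145, "dz": -0.157, "wx": 5, "wy": 0, "wz": 0.1, "gripper": 1}, {"dx": 0, "dy": 0.165, "dz": -0.178, "wx": 5, "wy": 0, "wz": 0.2, "gripper": 1}, {"dx": 0.001, "dy": 0.1732, "dz": -0.1871, "wx": 5, "wy": 0, "wz": 0.2, "gripper": 1}]}}

```text
clock: 5.7
position: [417.3, 92.0, 384.1]
ee_rot: [-0.565, 0.424, 0.566, 0.425]
contact_force: [0.3, 0.6, -2.7]
gripper_width: 11.2
```

```bash
python3 - <<'E'
from h import *
from bench import arm,get_image
s=arm.read_state();print(s["clock"],s["position"],curyaw(s),s["contact_force"],s["gripper_width"],s["joints"])
print(delta(s,(422,94.5,243),down(.285-np.pi)))
E
```

```text
5.7 [417.34637236  91.95563883 384.08004802] -2.8584905975796735 [ 0.25527033  0.64027814 -2.70014084] 11.234654362203173 [ 5.99066260e-01 -4.09308758e-02 -1.43113161e-01 -1.39392887e-03
 -1.46841213e+00 -3.15822042e-01]
(array([ 0.1411, -0.0052,  0.0009]), array([-0.11,  0.08, -0.01]))
```

Call:
{"api": "arm_command", "payload": {"rows": [{"dx": 0.01, "dy": -0.005, "dz": 0, "wx": 0, "wy": 0, "wz": 0, "gripper": 1}, {"dx": 0.03, "dy": -0.005, "dz": 0, "wx": 0, "wy": 0, "wz": 0, "gripper": 1}, {"dx": 0.055, "dy": -0.005, "dz": 0, "wx": 0, "wy": 0, "wz": 0, "gripper": 1}, {"dx": 0.08, "dy": -0.005, "dz": 0.001, "wx": 0, "wy": 0, "wz": 0, "gripper": 1}, {"dx": 0.105, "dy": -0.005, "dz": 0.001, "wx": 0, "wy": 0, "wz": 0, "gripper": 1}, {"dx": 0.125, "dy": -0.005, "dz": 0.001, "wx": 0, "wy": 0, "wz": 0, "gripper": 1}, {"dx": 0.137, "dy": -0.005, "dz": 0.001, "wx": 0, "wy": 0, "wz": 0, "gripper": 1}, {"dx": 0.14, "dy": -0.005, "dz": 0.001, "wx": 0, "wy": 0, "wz": 0, "gripper": 1}]}}

```text
clock: 6.5
position: [420.9, 94.7, 241.2]
ee_rot: [-0.564, 0.426, 0.567, 0.423]
contact_force: [0.4, 0.3, -2.0]
gripper_width: 11.0
```

```bash
cat > m3.py <<'E'
from h import *
from bench import arm,get_image
import sys,pickle
tag=sys.argv[1]
s=arm.read_state();print(s["clock"],s["position"],curyaw(s),s["contact_force"],s["gripper_width"])
t,st=pickle.load(open("fit.pkl","rb"));Ts=Tz(*st)
Tt=Tz(s["position"][0],s["position"][1],curyaw(s),s["position"][2]-154.2)
hk=[cyl(4,-1,1)]
prong=np.array([[45,80,200],[-45,80,200],[-64,80,218]])@Ts[:3,:3].T+Ts[:3,3]
eye=Tt@np.array([0,0,142,1]);print("eye in stand",(np.linalg.inv(Ts)@eye)[:3])
for n,c in(("scene",(330,130,480,270)),("top",(240,160,380,280))):
    d=get_image(n);o=cv2.resize(d["img"][:,:,::-1],None,fx=5,fy=5,interpolation=cv2.INTER_CUBIC);raw=o.copy()
    f=lambda P:((proj(P,d)+.5)*5).astype(np.int32)
    cv2.polylines(o,[f(prong)],0,(255,0,255),1)
    for p in torch: cv2.polylines(o,[cv2.convexHull(f(p@Tt[:3,:3].T+Tt[:3,3]))],1,(0,255,255),1)
    cv2.imwrite(f"pics/{tag}_{n}.png",o[c[1]*5:c[3]*5,c[0]*5:c[2]*5])
E
python3 m3.py d
```

```text
6.5 [420.93501568  94.71482841 241.21328484] -2.8582555665690172 [ 0.38195467  0.32006341 -2.03933054] 10.997944442835566
eye in stand [-117.90034812   80.36839756  229.01328484]
```

View pics/d_scene.png

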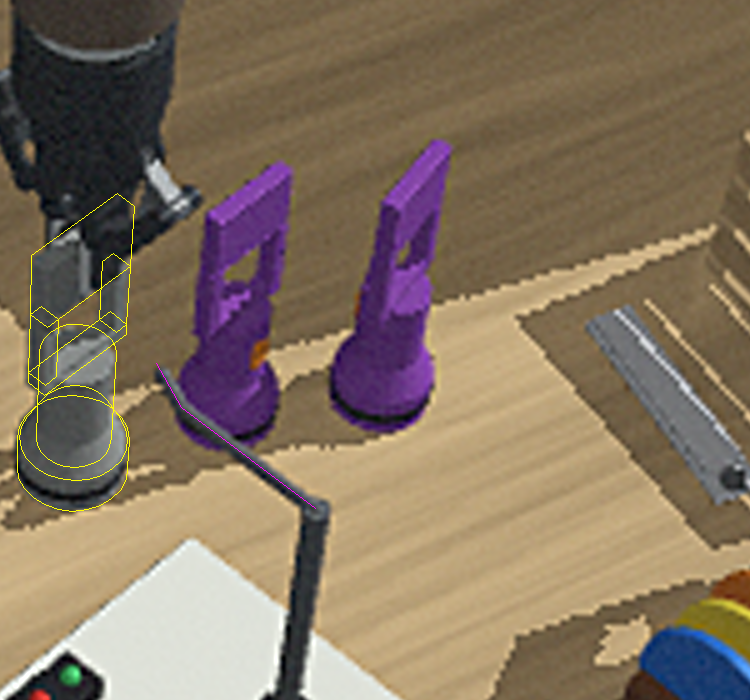

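View pics/d_top.png

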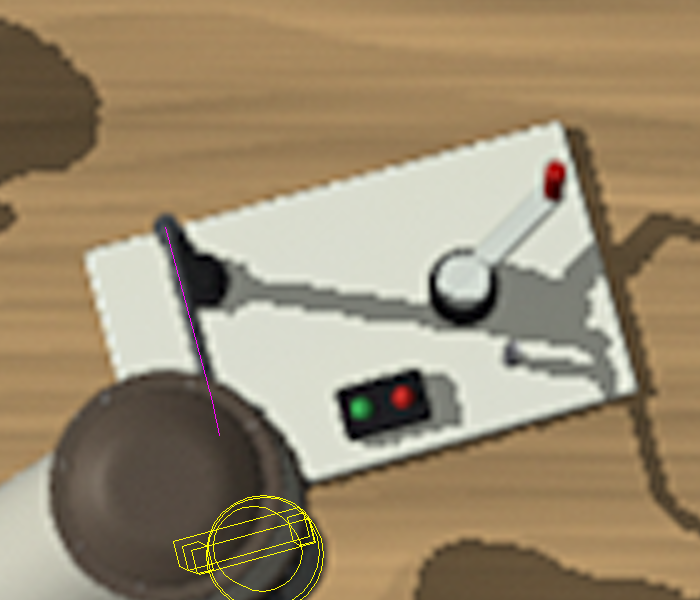

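Call:
{"api": "arm_command", "payload": {"rows": [{"dx": -0.003, "dy": -0.008, "dz": 0, "wx": 0, "wy": 0, "wz": 0, "gripper": 1}, {"dx": -0.003, "dy": -0.018, "dz": 0, "wx": 0, "wy": 0, "wz": 0, "gripper": 1}, {"dx": -0.003, "dy": -0.03, "dz": 0, "wx": 0, "wy": 0, "wz": 0, "gripper": 1}, {"dx": -0.003, "dy": -0.042, "dz": 0, "wx": 0, "wy": 0, "wz": 0, "gripper": 1}, {"dx": -0.003, "dy": -0.052, "dz": 0, "wx": 0, "wy": 0, "wz": 0, "gripper": 1}, {"dx": -0.003, "dy": -0.06, "dz": 0, "wx": 0, "wy": 0, "wz": 0, "gripper": 1}, {"dx": -0.003, "dy": -0.06, "dz": 0, "wx": 0, "wy": 0, "wz": 0, "gripper": 1}, {"dx": -0.003, "dy": -0.06, "dz": 0, "wx": 0, "wy": 0, "wz": 0, "gripper": 1}]}}

```text
clock: 7.4
position: [479.3, 111.6, 245.7]
ee_rot: [-0.565, 0.425, 0.566, 0.424]
contact_force: [0.3, -0.9, -2.7]
gripper_width: 10.8
```

```bash
python3 m3.py e
```

```text
7.4 [479.32301828 111.55314421 245.67051609] -2.858308521952875 [ 0.29329361 -0.89961063 -2.6536318 ] 10.840991633211884
eye in stand [-57.13331253  80.13363894 233.47051609]
```

View pics/e_scene.png

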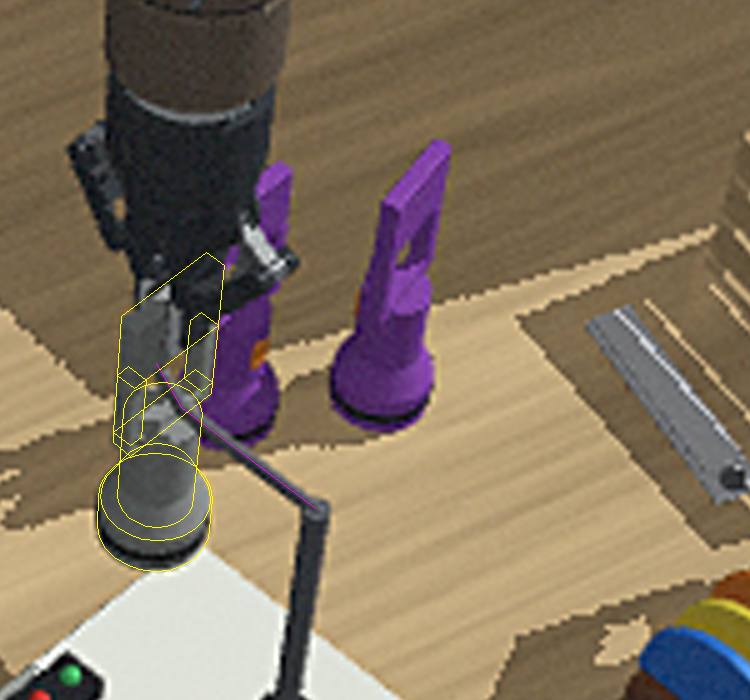

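The prong tip is now inside the window, with no contact force. I move in along the prong.

Call:
{"api": "arm_command", "payload": {"rows": [{"dx": 0, "dy": -0.006, "dz": 0, "wx": 0, "wy": 0, "wz": 0, "gripper": 1}, {"dx": 0, "dy": -0.014, "dz": 0, "wx": 0, "wy": 0, "wz": 0, "gripper": 1}, {"dx": 0, "dy": -0.024, "dz": 0, "wx": 0, "wy": 0, "wz": 0, "gripper": 1}, {"dx": 0, "dy": -0.034, "dz": 0, "wx": 0, "wy": 0, "wz": 0, "gripper": 1}, {"dx": 0, "dy": -0.043, "dz": 0, "wx": 0, "wy": 0, "wz": 0, "gripper": 1}, {"dx": 0, "dy": -0.05, "dz": 0, "wx": 0, "wy": 0, "wz": 0, "gripper": 1}, {"dx": 0, "dy": -0.053, "dz": 0, "wx": 0, "wy": 0, "wz": 0, "gripper": 1}, {"dx": 0, "dy": -0.053, "dz": 0, "wx": 0, "wy": 0, "wz": 0, "gripper": 1}]}}

```text
clock: 8.3
position: [530.3, 126.4, 245.5]
ee_rot: [-0.565, 0.425, 0.567, 0.424]
contact_force: [0.4, -0.8, -1.9]
gripper_width: 11.0
```

```bash
python3 m3.py f
```

```text
8.3 [530.25963991 126.40502133 245.46175118] -2.858224648097852 [ 0.35419978 -0.75314331 -1.89900719] 10.999732941855465
eye in stand [ -4.07565252  80.08474361 233.26175118]
```

View pics/f_scene.png

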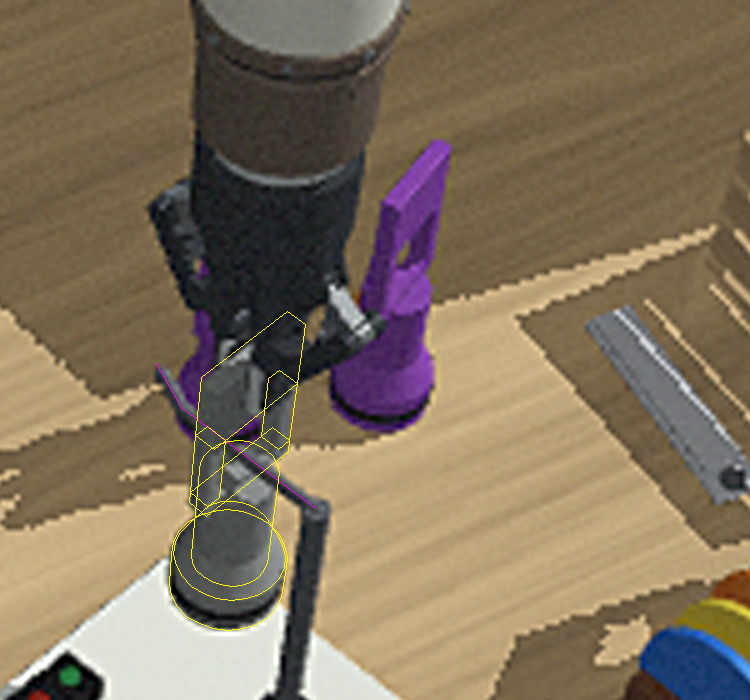

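Call:
{"api": "arm_command", "payload": {"rows": [{"dx": 0.005, "dy": 0, "dz": 0, "wx": 0, "wy": 0, "wz": 0, "gripper": 1}, {"dx": 0.012, "dy": 0, "dz": 0, "wx": 0, "wy": 0, "wz": 0, "gripper": 1}, {"dx": 0.018, "dy": 0, "dz": 0, "wx": 0, "wy": 0, "wz": 0, "gripper": 1}, {"dx": 0.022, "dy": 0, "dz": 0, "wx": 0, "wy": 0, "wz": 0, "gripper": 1}, {"dx": 0.025, "dy": 0, "dz": 0, "wx": 0, "wy": 0, "wz": 0, "gripper": 1}, {"dx": 0.027, "dy": 0, "dz": 0, "wx": 0, "wy": 0, "wz": 0, "gripper": 1}, {"dx": 0.027, "dy": 0, "dz": 0, "wx": 0, "wy": 0, "wz": 0, "gripper": 1}, {"dx": 0.027, "dy": 0, "dz": 0, "wx": 0, "wy": 0, "wz": 0, "gripper": 1}]}}

```text
clock: 9.2
position: [529.8, 126.3, 218.8]
ee_rot: [-0.565, 0.425, 0.566, 0.424]
contact_force: [-0.8, 0.1, -2.1]
gripper_width: 10.9
```

```bash
python3 m3.py g
```

```text
9.2 [529.79153746 126.26209188 218.83291574] -2.8581052126404725 [-0.77578274  0.09188993 -2.11694579] 10.876695749749569
eye in stand [ -4.56505609  80.07900996 206.63291574]
```

Call:
{"api": "arm_command", "payload": {"rows": [{"dx": 0.001, "dy": 0, "dz": 0, "wx": 0, "wy": 0, "wz": 0, "gripper": 1}, {"dx": 0.002, "dy": 0, "dz": 0, "wx": 0, "wy": 0, "wz": 0, "gripper": 1}, {"dx": 0.003, "dy": 0, "dz": 0, "wx": 0, "wy": 0, "wz": 0, "gripper": 1}, {"dx": 0.003, "dy": 0, "dz": 0, "wx": 0, "wy": 0, "wz": 0, "gripper": 1}, {"dx": 0.003, "dy": 0, "dz": 0, "wx": 0, "wy": 0, "wz": 0, "gripper": 1}, {"dx": 0.003, "dy": 0, "dz": 0, "wx": 0, "wy": 0, "wz": 0, "gripper": 1}, {"dx": 0.003, "dy": 0, "dz": 0, "wx": 0, "wy": 0, "wz": 0, "gripper": 1}, {"dx": 0.003, "dy": 0, "dz": 0, "wx": 0, "wy": 0, "wz": 0, "gripper": 1}]}}

```text
clock: 10.1
position: [529.8, 126.3, 216.1]
ee_rot: [-0.565, 0.425, 0.566, 0.424]
contact_force: [-1.0, -0.2, 0.6]
gripper_width: 11.3
```

```bash
python3 m3.py i
```

```text
10.1 [529.83613696 126.30129092 216.08647104] -2.858043730105387 [-1.02837364 -0.18715495  0.62118979] 11.256399087787669
eye in stand [ -4.5112438   80.10410811 203.88647104]
```

View pics/i_scene.png

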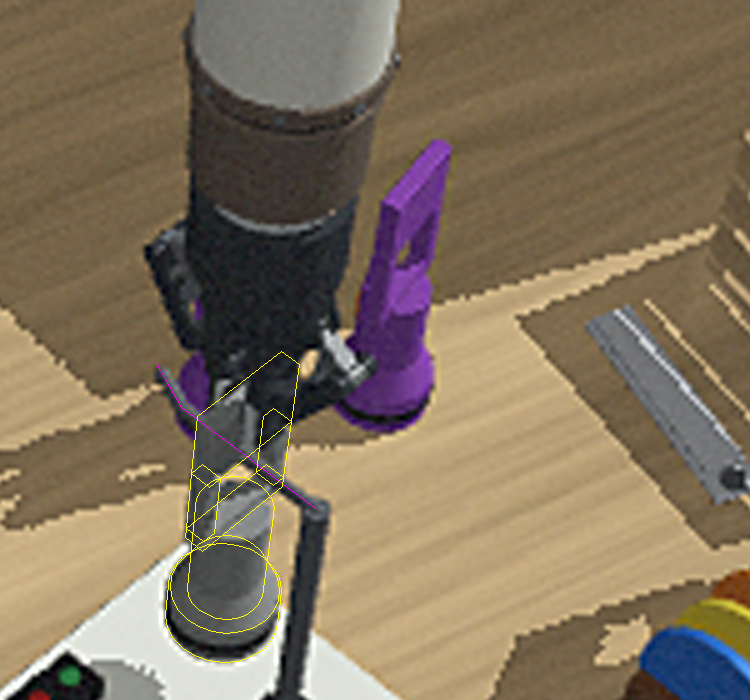

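Contact: Fz has gone from -2.1 to +0.6 N, so the weight is on the hook. I open part way, to about 32 mm.

Call:
{"api": "arm_command", "payload": {"rows": [{"dx": 0, "dy": 0, "dz": 0, "wx": 0, "wy": 0, "wz": 0, "gripper": 0.6}, {"dx": 0, "dy": 0, "dz": 0, "wx": 0, "wy": 0, "wz": 0, "gripper": 0.5}, {"dx": 0, "dy": 0, "dz": 0, "wx": 0, "wy": 0, "wz": 0, "gripper": 0.4}, {"dx": 0, "dy": 0, "dz": 0, "wx": 0, "wy": 0, "wz": 0, "gripper": 0.25}, {"dx": 0, "dy": 0, "dz": 0, "wx": 0, "wy": 0, "wz": 0, "gripper": 0.25}, {"dx": 0, "dy": 0, "dz": 0, "wx": 0, "wy": 0, "wz": 0, "gripper": 0.25}, {"dx": 0, "dy": 0, "dz": 0, "wx": 0, "wy": 0, "wz": 0, "gripper": 0.25}, {"dx": 0, "dy": 0, "dz": 0, "wx": 0, "wy": 0, "wz": 0, "gripper": 0.25}]}}

```text
clock: 11.0
position: [529.8, 126.3, 216.1]
ee_rot: [-0.565, 0.425, 0.566, 0.424]
contact_force: [-0.1, 0.6, 0.0]
gripper_width: 32.0
```

```bash
python3 m3.py j
```

```text
11.0 [529.84351423 126.2691226  216.06725969] -2.8581292807617507 [-0.14092299  0.58780749  0.04408385] 31.964686747560602
eye in stand [ -4.51319634  80.07116251 203.86725969]
```

View pics/j_scene.png

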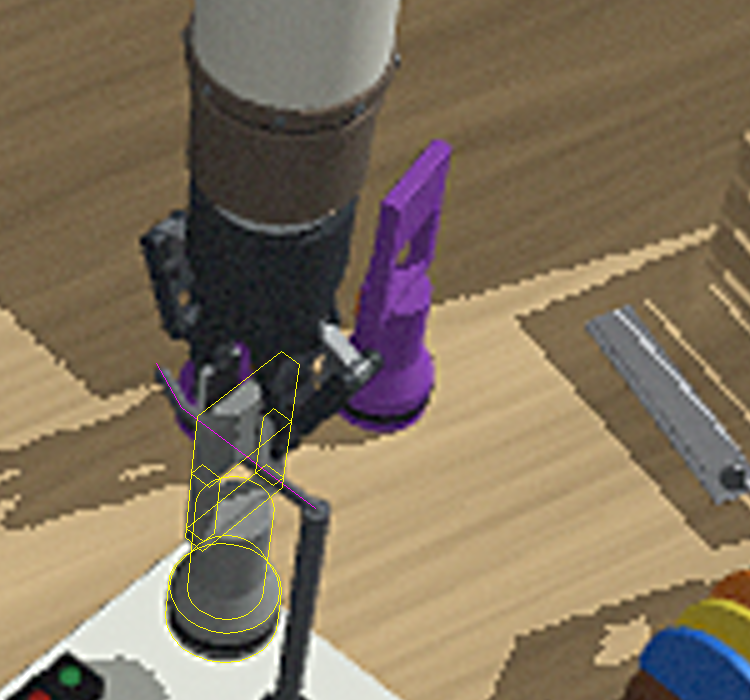

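Call:
{"api": "arm_command", "payload": {"rows": [{"dx": -0.005, "dy": 0, "dz": 0, "wx": 0, "wy": 0, "wz": 0, "gripper": 0.2}, {"dx": -0.015, "dy": 0, "dz": 0, "wx": 0, "wy": 0, "wz": 0, "gripper": 0.2}, {"dx": -0.03, "dy": 0, "dz": 0, "wx": 0, "wy": 0, "wz": 0, "gripper": 0.2}, {"dx": -0.045, "dy": 0, "dz": 0, "wx": 0, "wy": 0, "wz": 0, "gripper": 0.2}, {"dx": -0.06, "dy": 0, "dz": 0, "wx": 0, "wy": 0, "wz": 0, "gripper": 0.2}, {"dx": -0.08, "dy": 0, "dz": 0, "wx": 0, "wy": 0, "wz": 0, "gripper": 0.2}, {"dx": -0.1, "dy": 0, "dz": 0, "wx": 0, "wy": 0, "wz": 0, "gripper": 0.2}, {"dx": -0.11, "dy": 0, "dz": 0, "wx": 0, "wy": 0, "wz": 0, "gripper": 0.2}]}}

```text
clock: 11.9
position: [530.9, 126.4, 329.1]
ee_rot: [0.566, -0.423, -0.566, -0.425]
contact_force: [-0.2, -0.5, 0.5]
gripper_width: 34.2
```

```bash
python3 - <<'E'
from h import *
from bench import arm,get_image
s=arm.read_state();print(s["clock"],s["position"],s["joints"])
for n,c in(("scene",(310,150,470,310)),("top",(230,160,390,290))):
    d=get_image(n);cv2.imwrite(f"pics/k_{n}.png",cv2.resize(d["img"][c[1]:c[3],c[0]:c[2],::-1],None,fx=4,fy=3.7,interpolation=cv2.INTER_CUBIC))
E
```

```text
11.9 [530.87326241 126.43909191 329.0825745 ] [ 5.30626978e-01  1.93610373e-01 -1.67111692e-02 -6.56875537e-04
 -1.35816144e+00 -2.46766145e-01]
```

View pics/k_scene.png

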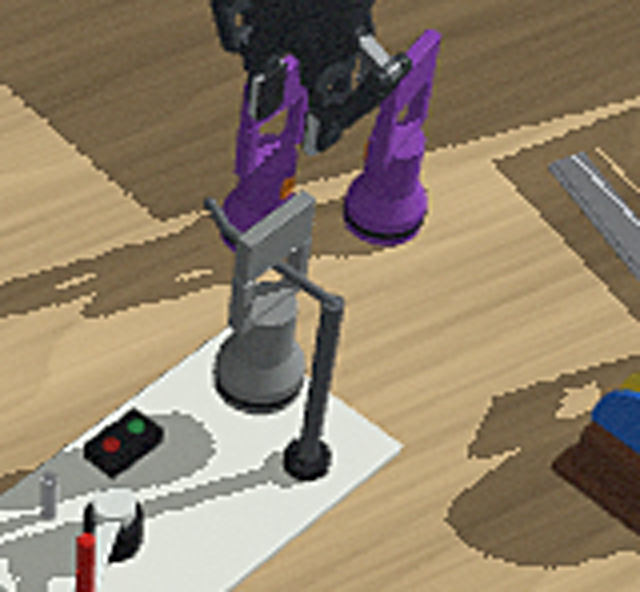

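```bash
python3 - <<'E'
from h import *
from bench import arm
import pickle
t,st=pickle.load(open("fit.pkl","rb"));T=Tz(*st)
s=arm.read_state()
p=T[:3,:3]@[70*np.cos(-1.05),-60+70*np.sin(-1.05),0]+T[:3,3]
print(p,delta(s,(p[0],p[1],200),down(-1.05+st[2]-np.pi/2)))
E
```

```text
[623.98658041 -55.39515225   0.        ] (array([ 0.1279, -0.0384, -0.2009]), array([-29.9 ,   0.06,   0.12]))
```

Call:
{"api": "arm_command", "payload": {"rows": [{"dx": 0, "dy": -0.004, "dz": -0.02, "wx": -4, "wy": 0, "wz": 0, "gripper": 0.05}, {"dx": 0, "dy": -0.009, "dz": -0.05, "wx": -8, "wy": 0, "wz": 0, "gripper": 0.05}, {"dx": 0, "dy": -0.017, "dz": -0.09, "wx": -14, "wy": 0, "wz": 0, "gripper": 0.05}, {"dx": 0.01, "dy": -0.025, "dz": -0.13, "wx": -20, "wy": 0, "wz": 0, "gripper": 0.05}, {"dx": 0.035, "dy": -0.032, "dz": -0.165, "wx": -26, "wy": 0, "wz": 0, "gripper": 0.05}, {"dx": 0.07, "dy": -0.037, "dz": -0.19, "wx": -30, "wy": 0, "wz": 0, "gripper": 0.05}, {"dx": 0.105, "dy": -0.0384, "dz": -0.2009, "wx": -30, "wy": 0, "wz": 0, "gripper": 0.05}, {"dx": 0.128, "dy": -0.0384, "dz": -0.2009, "wx": -30, "wy": 0, "wz": 0, "gripper": 0.05}]}}

```text
clock: 12.8
position: [622.4, -57.1, 195.2]
ee_rot: [-0.654, 0.265, 0.658, 0.264]
contact_force: [-0.2, 0.1, 0.2]
gripper_width: 40.8
```

```bash
cat > m4.py <<'E'
from h import *
from bench import arm,get_image,models
import pickle,sys
t,st=pickle.load(open("fit.pkl","rb"));T=Tz(*st)
s=arm.read_state();print(s["clock"],s["position"],curyaw(s),s["contact_force"],s["gripper_width"])
pr=T[:3,:3]@[70*np.cos(-1.05),-60+70*np.sin(-1.05),0]+T[:3,3]
for n,c in(("scene",(280,200,420,340)),("top",(290,160,410,270))):
    d=get_image(n);o=cv2.resize(d["img"][:,:,::-1],None,fx=5,fy=5,interpolation=cv2.INTER_CUBIC)
    for P,col in((s["position"],(0,255,255)),(pr+[0,0,120],(255,0,255)),(pr+[0,0,62],(255,0,255))):
        q=((proj([P],d)[0]+.5)*5).astype(int);cv2.circle(o,tuple(int(v) for v in q),3,col,-1)
    cv2.imwrite(f"pics/{sys.argv[1]}_{n}.png",o[c[1]*5:c[3]*5,c[0]*5:c[2]*5][:600])
E
python3 m4.py l
```

```text
12.8 [622.41483177 -57.07944364 195.19523679] -2.3374599234864624 [-0.24354872  0.07724155  0.1743336 ] 40.75606850439799
```

View pics/l_scene.png

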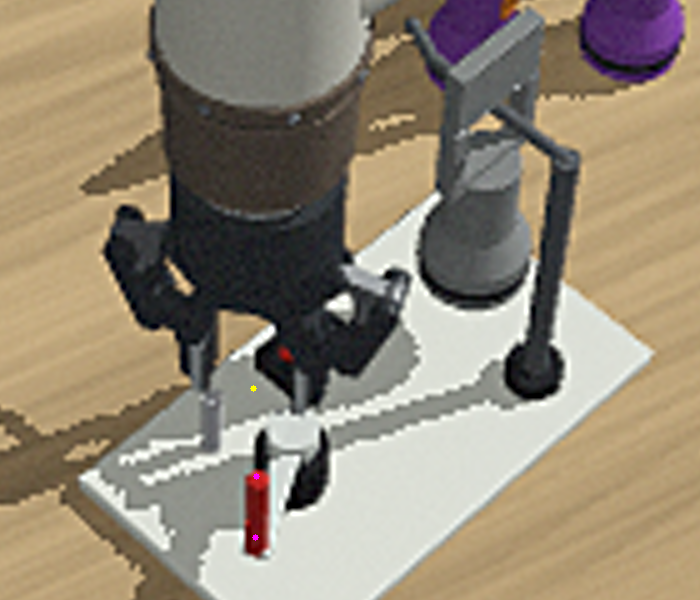

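View pics/l_top.png

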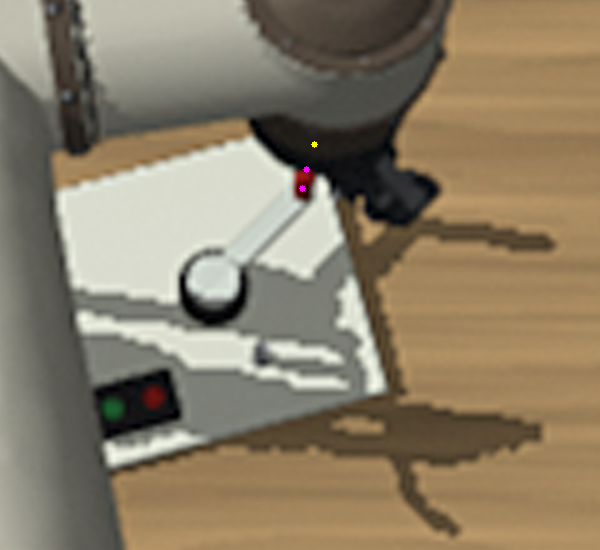

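Call:
{"api": "arm_command", "payload": {"rows": [{"dx": 0.015, "dy": -0.003, "dz": 0, "wx": 0, "wy": 0, "wz": 0, "gripper": 0.05}, {"dx": 0.035, "dy": -0.003, "dz": 0, "wx": 0, "wy": 0, "wz": 0, "gripper": 0.05}, {"dx": 0.055, "dy": -0.003, "dz": 0, "wx": 0, "wy": 0, "wz": 0, "gripper": 0.05}, {"dx": 0.075, "dy": -0.003, "dz": 0, "wx": 0, "wy": 0, "wz": 0, "gripper": 0.05}, {"dx": 0.095, "dy": -0.003, "dz": 0, "wx": 0, "wy": 0, "wz": 0, "gripper": 0.05}, {"dx": 0.108, "dy": -0.003, "dz": 0, "wx": 0, "wy": 0, "wz": 0, "gripper": 0.05}, {"dx": 0.113, "dy": -0.003, "dz": 0, "wx": 0, "wy": 0, "wz": 0, "gripper": 0.05}, {"dx": 0.113, "dy": -0.003, "dz": 0, "wx": 0, "wy": 0, "wz": 0, "gripper": 0.05}]}}

```text
clock: 13.7
position: [622.1, -53.5, 81.4]
ee_rot: [-0.653, 0.265, 0.66, 0.263]
contact_force: [0.6, -0.6, 0.2]
gripper_width: 40.6
```

```bash
python3 m4.py m
```

```text
13.7 [622.12186791 -53.4790863   81.38977096] -2.3356098332099333 [ 0.61319484 -0.62384624  0.22459527] 40.56861850772067
```

View pics/m_scene.png

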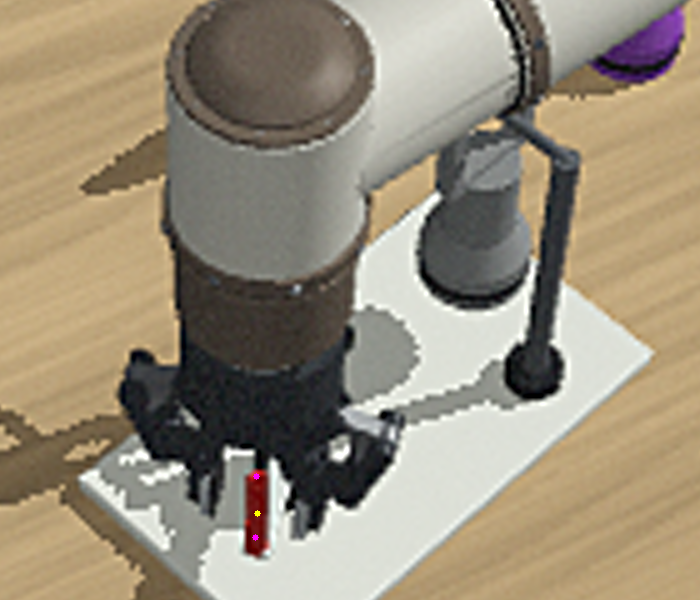

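```bash
python3 - <<'E'
from h import *
from bench import arm,get_image
s=arm.read_state();print(s["clock"],s["joints"])
a=get_image("scene")["img"];b=get_image("top")["img"]
cv2.imwrite("pics/n_s.png",a[:,:,::-1]);cv2.imwrite("pics/n_t.png",b[:,:,::-1])
E
```

```text
13.8 [ 0.17134858  0.52365764 -0.16856082 -0.00379881 -0.88618447  0.63702654]
```

View pics/n_s.png

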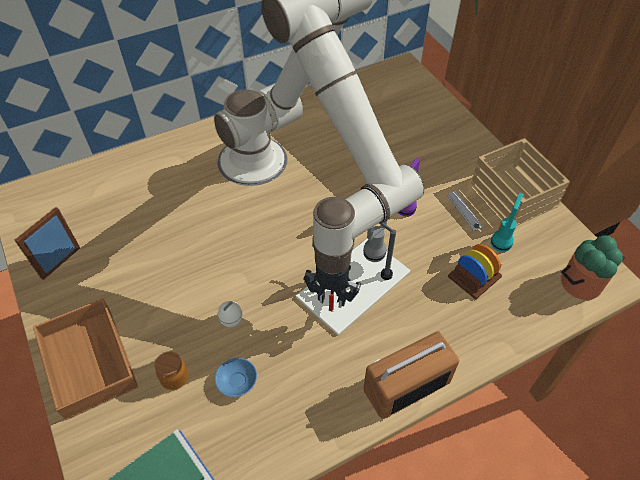

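View pics/n_t.png

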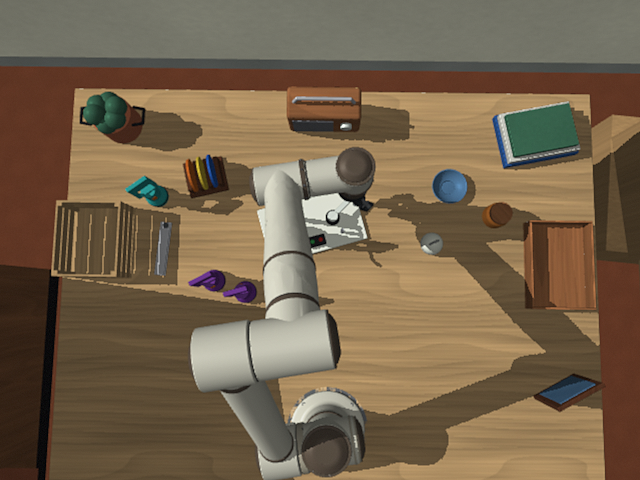

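```bash
python3 - <<'E'
from h import *
from bench import arm,get_image
a=get_image("scene");b=get_image("top")
s=arm.read_state();p=s["position"]
for z in range(200,520,40): print(z,proj([[p[0],p[1],z]],a)[0].round(),proj([[p[0],p[1],z]],b)[0].round())
def rays(uv,d): 
    q=unproj([uv],d,0)[0];Rm=cv2.Rodrigues(d["rvec"])[0];return -Rm.T@np.ravel(d["tvec"]),q
def tri(u1,u2):
    c1,q1=rays(u1,a);c2,q2=rays(u2,b);d1=(q1-c1)/np.linalg.norm(q1-c1);d2=(q2-c2)/np.linalg.norm(q2-c2)
    A=np.c_[d1,-d2];t=np.linalg.lstsq(A,c2-c1,rcond=None)[0];return (c1+t[0]*d1).round(),(c2+t[1]*d2).round()
print(tri((335,208),(357,165)))
for n,d,c in(("s",a,(300,160,440,300)),("t",b,(230,130,390,270))):
    cv2.imwrite(f"pics/o_{n}.png",cv2.resize(d["img"][c[1]:c[3],c[0]:c[2],::-1],None,fx=4.2,fy=4.2,interpolation=cv2.INTER_CUBIC))
E
```

```text
200 [332. 275.] [351. 188.]
240 [332. 266.] [352. 185.]
280 [332. 255.] [352. 182.]
320 [332. 244.] [353. 178.]
360 [333. 233.] [353. 174.]
400 [333. 221.] [354. 170.]
440 [333. 208.] [355. 166.]
480 [334. 194.] [356. 161.]
(array([626., -52., 443.]), array([624., -58., 442.]))
```

View pics/o_s.png

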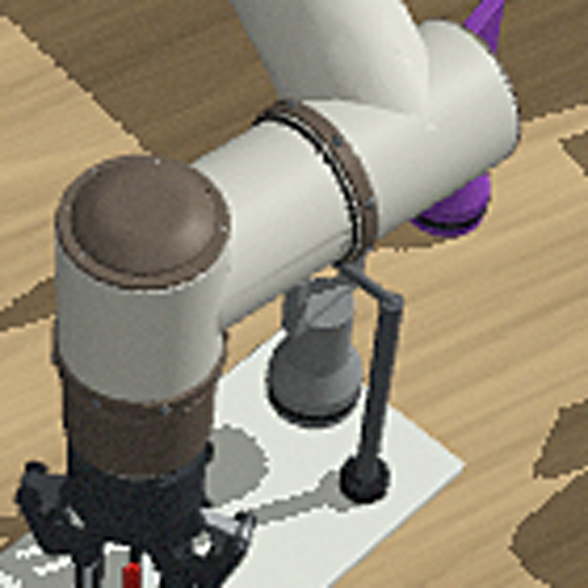

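View pics/o_t.png

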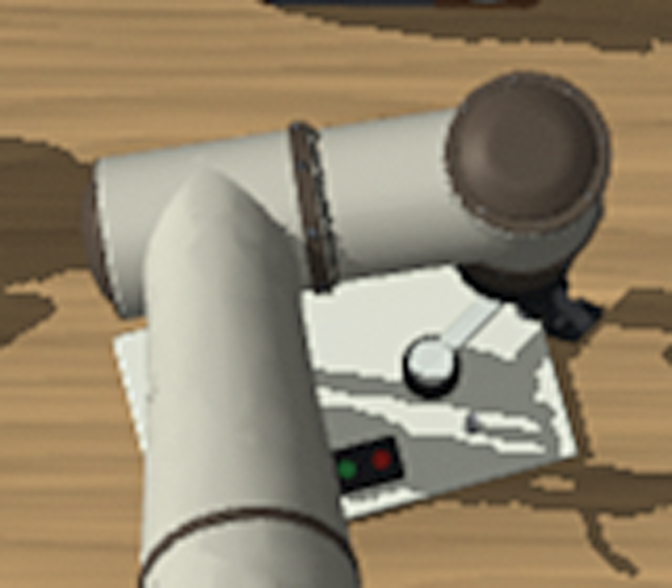

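The wrist tube's underside is at about z 330, clear of the torch top at 247. I narrow the jaws round the post and start the swing.

Call:
{"api": "arm_command", "payload": {"rows": [{"dx": 0, "dy": 0, "dz": -0.0027, "wx": 0, "wy": 0, "wz": 0, "gripper": 0.55}, {"dx": 0, "dy": 0, "dz": -0.0027, "wx": 0, "wy": 0, "wz": 0, "gripper": 0.55}, {"dx": 0, "dy": 0, "dz": -0.0027, "wx": 0, "wy": 0, "wz": 0, "gripper": 0.55}, {"dx": 0, "dy": 0.0056, "dz": -0.0025, "wx": 4.6, "wy": 0, "wz": 0, "gripper": 0.55}, {"dx": 0, "dy": 0.0112, "dz": -0.0018, "wx": 9.2, "wy": 0, "wz": 0, "gripper": 0.55}, {"dx": 0, "dy": 0.0166, "dz": -0.0007, "wx": 13.8, "wy": 0, "wz": 0, "gripper": 0.55}, {"dx": 0, "dy": 0.022, "dz": 0.0009, "wx": 18.3, "wy": 0, "wz": 0, "gripper": 0.55}, {"dx": 0, "dy": 0.0273, "dz": 0.0028, "wx": 22.9, "wy": 0, "wz": 0, "gripper": 0.55}]}}

```text
clock: 14.8
position: [602.4, -70.9, 82.3]
ee_rot: [-0.588, 0.39, 0.592, 0.39]
contact_force: [2.2, 2.1, -2.2]
gripper_width: 19.0
```

```bash
cat > m5.py <<'E'
from h import *
from bench import arm,get_image
import pickle,sys
t,st=pickle.load(open("fit.pkl","rb"));T=Tz(*st)
s=arm.read_state();print(s["clock"],s["position"],s["contact_force"],s["gripper_width"],s["joints"])
q=(np.linalg.inv(T)@np.r_[s["position"],1])[:3]-[0,-60,0]
print("TCP r",np.hypot(q[0],q[1]),"phi",-np.arctan2(q[1],q[0])-1.05,"yaw phi",-(curyaw(s)-st[2]+np.pi/2)-1.05)
y=R.from_quat(s["ee_rot"]).as_matrix()[:,1:];print("F along tool y,z",s["contact_force"]@y)
def tgt(phi,r=70,yphi=None,z=82):
    a=-1.05-phi;p=T[:3,:3]@[r*np.cos(a),-60+r*np.sin(a),z]+T[:3,3]
    return delta(s,p,down(-1.05-(phi if yphi is None else yphi)+st[2]-np.pi/2))
for ph in map(float,sys.argv[2:]): print(ph,*tgt(ph))
d=get_image("scene");c=(280,200,420,320)
o=cv2.resize(d["img"][:,:,::-1],None,fx=5,fy=5,interpolation=cv2.INTER_CUBIC)
cv2.imwrite(f"pics/{sys.argv[1]}.png",o[c[1]*5:c[3]*5,c[0]*5:c[2]*5])
E
python3 m5.py p .48 .56 .64 .72 .8 .88 .96 1.04
```

```text
14.8 [602.40379777 -70.8635479   82.33004285] [ 2.21669147  2.06201613 -2.16623621] 19.04057168897086 [ 0.14773819  0.49655809 -0.21894664 -0.00457216 -0.86063326  0.25796405]
TCP r 70.18869821048247 phi 0.3811181263212078 yaw phi 0.4027058733537474
F along tool y,z [-2.85677055  1.0181378 ]
0.48 [0.0004 0.0069 0.0004] [ 4.43  0.26 -0.26]
0.56 [0.0004 0.0125 0.001 ] [ 9.01  0.25 -0.27]
0.64 [0.0004 0.018  0.0021] [13.6   0.24 -0.28]
0.72 [0.0004 0.0234 0.0037] [18.18  0.23 -0.29]
0.8 [0.0005 0.0286 0.0056] [22.76  0.22 -0.3 ]
0.88 [0.0005 0.0337 0.008 ] [27.35  0.21 -0.31]
0.96 [0.0005 0.0385 0.0108] [31.93  0.19 -0.31]
1.04 [0.0006 0.0432 0.0139] [36.51  0.18 -0.32]
```

View pics/p.png

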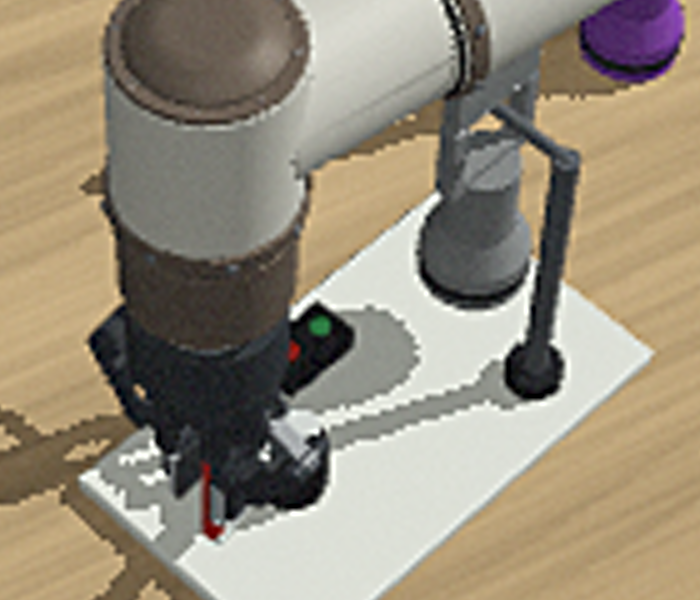

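The post is between the fingers and is moving with them, at about 2.9 N. I continue the arc.

Call:
{"api": "arm_command", "payload": {"rows": [{"dx": 0, "dy": 0.0069, "dz": 0.0004, "wx": 4.5, "wy": 0, "wz": 0, "gripper": 0.55}, {"dx": 0, "dy": 0.0125, "dz": 0.001, "wx": 9, "wy": 0, "wz": 0, "gripper": 0.55}, {"dx": 0, "dy": 0.018, "dz": 0.0021, "wx": 13.6, "wy": 0, "wz": 0, "gripper": 0.55}, {"dx": 0, "dy": 0.0234, "dz": 0.0037, "wx": 18.2, "wy": 0, "wz": 0, "gripper": 0.55}, {"dx": 0, "dy": 0.0286, "dz": 0.0056, "wx": 22.8, "wy": 0, "wz": 0, "gripper": 0.55}, {"dx": 0, "dy": 0.0337, "dz": 0.008, "wx": 27.4, "wy": 0, "wz": 0, "gripper": 0.55}, {"dx": 0, "dy": 0.0385, "dz": 0.0108, "wx": 31.9, "wy": 0, "wz": 0, "gripper": 0.55}, {"dx": 0, "dy": 0.0432, "dz": 0.0139, "wx": 36.5, "wy": 0, "wz": 0, "gripper": 0.55}]}}

```text
clock: 15.65
position: [558.6, -75.1, 82.8]
ee_rot: [-0.436, 0.556, 0.438, 0.556]
contact_force: [4.6, 0.3, -4.8]
gripper_width: 19.5
```

```bash
python3 m5.py q 1.1 1.18 1.25 1.32 1.38 1.44 1.49 1.53
```

```text
15.65 [558.57769536 -75.07978874  82.83981849] [ 4.58136685  0.30998739 -4.82619139] 19.519937636691413 [ 0.15226278  0.43358742 -0.33178146 -0.00402601 -0.80653661 -0.38764532]
TCP r 69.79633352396525 phi 1.0210016197782765 yaw phi -5.239589476397863
F along tool y,z [-4.389171    1.37116096]
1.1 [ 0.0009  0.0055 -0.0001] [ 3.23  0.13 -0.13]
1.18 [0.0009 0.0111 0.0004] [ 7.82  0.12 -0.13]
1.25 [0.0009 0.0159 0.0013] [11.83  0.12 -0.13]
1.32 [0.0009 0.0207 0.0024] [15.84  0.11 -0.14]
1.38 [0.0009 0.0247 0.0037] [19.27  0.11 -0.14]
1.44 [0.0009 0.0286 0.0052] [22.71  0.1  -0.15]
1.49 [0.0009 0.0318 0.0066] [25.58  0.1  -0.15]
1.53 [0.0009 0.0343 0.0079] [27.87  0.1  -0.15]
```

View pics/q.png

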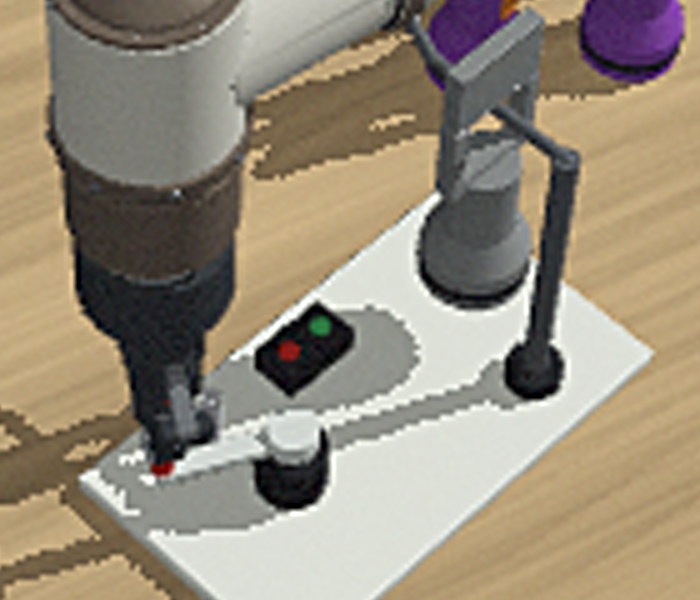

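Call:
{"api": "arm_command", "payload": {"rows": [{"dx": 0, "dy": 0.0055, "dz": 0, "wx": 3.2, "wy": 0, "wz": 0, "gripper": 0.55}, {"dx": 0, "dy": 0.0111, "dz": 0.0004, "wx": 7.8, "wy": 0, "wz": 0, "gripper": 0.55}, {"dx": 0, "dy": 0.0159, "dz": 0.0013, "wx": 11.8, "wy": 0, "wz": 0, "gripper": 0.55}, {"dx": 0, "dy": 0.0207, "dz": 0.0024, "wx": 15.8, "wy": 0, "wz": 0, "gripper": 0.55}, {"dx": 0, "dy": 0.0247, "dz": 0.0037, "wx": 19.3, "wy": 0, "wz": 0, "gripper": 0.55}, {"dx": 0, "dy": 0.0286, "dz": 0.0052, "wx": 22.7, "wy": 0, "wz": 0, "gripper": 0.55}, {"dx": 0, "dy": 0.0318, "dz": 0.0066, "wx": 25.6, "wy": 0, "wz": 0, "gripper": 0.55}, {"dx": 0, "dy": 0.0343, "dz": 0.0079, "wx": 27.9, "wy": 0, "wz": 0, "gripper": 0.55}]}}

```text
clock: 16.5
position: [528.2, -59.3, 83.1]
ee_rot: [-0.289, 0.644, 0.29, 0.646]
contact_force: [6.1, -4.1, -4.3]
gripper_width: 19.1
```

```bash
python3 m5.py r 1.53 1.55 1.58 1.6 1.62 1.65
```

```text
16.5 [528.18281763 -59.33545201  83.11606018] [ 6.05956929 -4.10989852 -4.26012905] 19.13268267239912 [ 0.19223668  0.38676968 -0.4133314  -0.00311551 -0.76883551 -0.91598356]
TCP r 69.31036661658072 phi 1.5182093521752156 yaw phi -4.7517740045456485
F along tool y,z [-7.26258737  0.93729879]
1.53 [ 0.0011  0.0008 -0.0007] [-0.08  0.16 -0.03]
1.55 [ 0.0011  0.0022 -0.0007] [ 1.07  0.16 -0.04]
1.58 [ 0.0011  0.0043 -0.0006] [ 2.78  0.16 -0.04]
1.6 [ 0.0011  0.0057 -0.0005] [ 3.93  0.16 -0.04]
1.62 [ 0.0011  0.0071 -0.0004] [ 5.08  0.16 -0.04]
1.65 [ 0.0011  0.0092 -0.0002] [ 6.79  0.16 -0.04]
```

View pics/r.png

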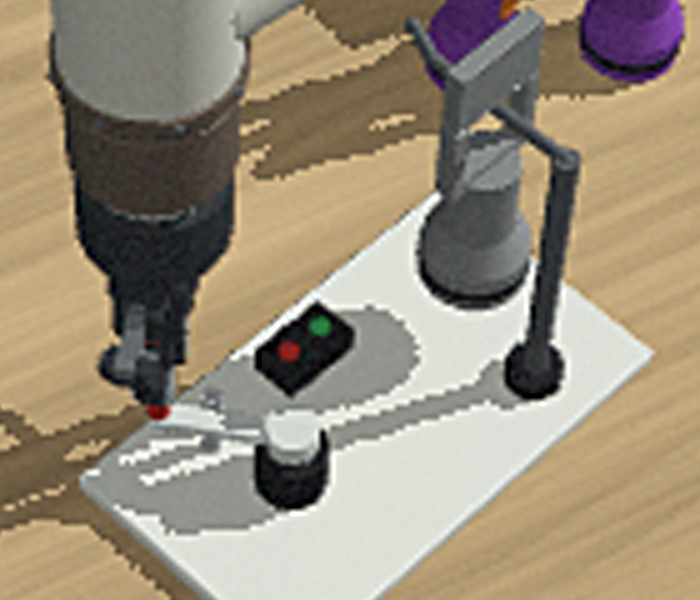

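The arm is almost at the pin. I press on in the tangent direction until the force shows the stop.

Call:
{"api": "arm_command", "payload": {"rows": [{"dx": 0, "dy": 0.001, "dz": -0.0003, "wx": 0, "wy": 0, "wz": 0, "gripper": 0.55}, {"dx": 0, "dy": 0.002, "dz": -0.0005, "wx": 1, "wy": 0, "wz": 0, "gripper": 0.55}, {"dx": 0, "dy": 0.003, "dz": -0.0006, "wx": 2, "wy": 0, "wz": 0, "gripper": 0.55}, {"dx": 0, "dy": 0.004, "dz": -0.0006, "wx": 2, "wy": 0, "wz": 0, "gripper": 0.55}, {"dx": 0, "dy": 0.005, "dz": -0.0006, "wx": 2, "wy": 0, "wz": 0, "gripper": 0.55}, {"dx": 0, "dy": 0.005, "dz": -0.0006, "wx": 2, "wy": 0, "wz": 0, "gripper": 0.55}, {"dx": 0, "dy": 0.005, "dz": -0.0006, "wx": 2, "wy": 0, "wz": 0, "gripper": 0.55}, {"dx": 0, "dy": 0.005, "dz": -0.0006, "wx": 2, "wy": 0, "wz": 0, "gripper": 0.55}]}}

```text
clock: 17.35
position: [526.5, -57.7, 83.2]
ee_rot: [-0.28, 0.648, 0.279, 0.652]
contact_force: [7.3, -8.9, -8.1]
gripper_width: 18.8
```

```bash
python3 m5.py t
```

```text
17.35 [526.52275459 -57.6765561   83.21368921] [ 7.32247277 -8.93045324 -8.12853429] 18.801833854743794 [ 1.97573128e-01  3.82025311e-01 -4.22564069e-01  5.15883719e-04
 -7.60077379e-01 -9.56731491e-01]
TCP r 69.18052877653895 phi 1.5520509565753768 yaw phi -4.718962496029151
F along tool y,z [-11.4270743  -1.4815567]
```

View pics/t.png

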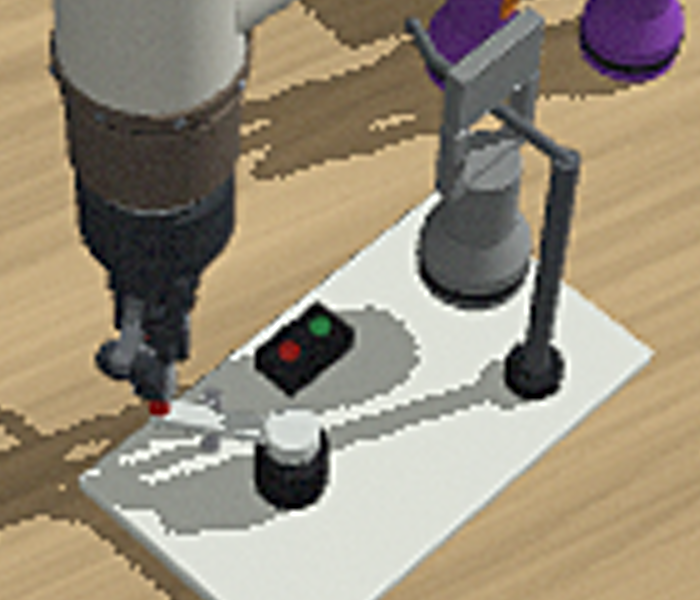

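Call:
{"api": "arm_command", "payload": {"rows": [{"dx": 0, "dy": 0.004, "dz": 0, "wx": 0, "wy": 0, "wz": 0, "gripper": 0.55}, {"dx": 0, "dy": 0.004, "dz": 0, "wx": 0, "wy": 0, "wz": 0, "gripper": 0.55}, {"dx": 0, "dy": 0.004, "dz": 0, "wx": 0, "wy": 0, "wz": 0, "gripper": 0.55}, {"dx": 0, "dy": 0.004, "dz": 0, "wx": 0, "wy": 0, "wz": 0, "gripper": 0.55}, {"dx": 0, "dy": 0.004, "dz": 0, "wx": 0, "wy": 0, "wz": 0, "gripper": 0.55}, {"dx": 0, "dy": 0.004, "dz": 0, "wx": 0, "wy": 0, "wz": 0, "gripper": 0.55}, {"dx": 0, "dy": 0.004, "dz": 0, "wx": 0, "wy": 0, "wz": 0, "gripper": 0.55}, {"dx": 0, "dy": 0.004, "dz": 0, "wx": 0, "wy": 0, "wz": 0, "gripper": 0.55}]}}

```text
clock: 18.2
position: [526.4, -57.4, 83.3]
ee_rot: [-0.282, 0.646, 0.278, 0.652]
contact_force: [10.3, -14.4, -9.6]
gripper_width: 19.3
```

```bash
python3 m5.py u; python3 - <<'E'
from h import *
from bench import arm,get_image,models
a=get_image("scene")["img"];cv2.imwrite("pics/u_s.png",a[:,:,::-1])
b=get_image("top");cv2.imwrite("pics/u_t.png",cv2.resize(b["img"][120:320,110:430,::-1],None,fx=2.5,fy=2.5))
for q in("timer","coaster_rack","dish","shoehorn","candle"): print(q,[(round(m["conf"],2),m["extent"]) for m in models.cut_out("scene",q)][:1])
E
```

```text
18.2 [526.37926022 -57.39051039  83.26659167] [ 10.32499199 -14.41970715  -9.56513176] 19.32962942262776 [ 0.20044734  0.37967481 -0.42859325  0.00614639 -0.75252299 -0.96075263]
TCP r 69.0686810034197 phi 1.5563886071851452 yaw phi -4.721891072499821
F along tool y,z [-17.31522362  -3.46675331]
timer [(0.81, [218.4, 299.3, 242.8, 327.0])]
coaster_rack [(0.89, [449.6, 242.9, 499.4, 300.3])]
dish [(0.93, [214.8, 357.8, 253.8, 397.8])]
shoehorn [(0.68, [448.0, 191.8, 480.9, 230.3])]
candle [(0.65, [158.5, 348.6, 191.1, 392.7])]
```

View pics/u_t.png

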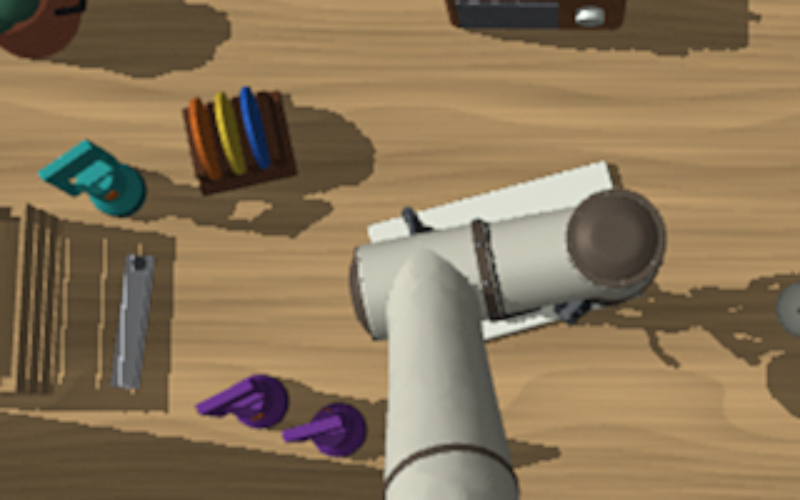

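View pics/u_s.png

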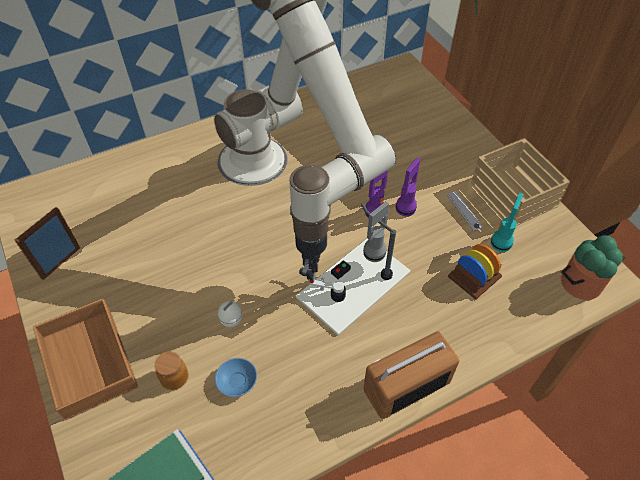

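The torch is hanging untouched at (377,235), the contact arm is pressed against its pin at 17 N with no further motion, and the other things are where they were. I hand in.

```bash
python3 - <<'E'
from bench import arm
print(arm.job_done()); s=arm.read_state(); print(s["clock"],s["position"],s["contact_force"])
E
```

```text
the job is handed in; nothing more can be done
None
the job is handed in; nothing more can be done
```

The grey torch hangs on the stand's hook by its handle window, let go. The contact arm is held at its stop by the fingers on the red post. I handed the job in at about 18 s of the 54 s allowed; no verdict was reported.

- **Torch:** I gripped it by the solid part of its handle, slid the window over the prong and lowered it until its weight came off the gripper. On release the window edge was within about 1 mm of the seat point. The last pictures show it still hanging, with nothing touching it.
- **Contact arm:** I kept the jaws loosely round the post and followed the arc to the stop. The angle worked out at about 1.50 rad, assuming the post lies against the pushing finger. The push rose from 7 to 17 N while the fingers moved less than 3 mm. The spring alone gives 6.8 N, so the arm is against the stop.
- **Other things:** In the last scene picture the timer, coaster rack, dish, shoehorn and candle were within a few pixels of where they started. The largest difference was one edge of the candle's outline, about 5 pixels (its other edges moved 2 at most), which I take to be the network's scatter.

No check failed. One reading I could not fully explain was a downward force of up to 9.6 N on the tool while pushing, probably friction on the post. After hand-in the robot could no longer be read, so the final second is unchecked.

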